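# Stack boards in the laminating jig behind its set-screw stop

### The arm

A 7-joint arm with a two-finger parallel gripper is mounted at the origin on the work surface. World frame = base frame: x ahead of the robot, y to its left, z up, the work surface at z = 0. Lengths are in mm, angles in rad, forces in N, time in s.
With the tool pointing down it reaches from about 425 to 950 mm from the base axis. Payload 4.7 kg.
Tool frame: the origin (TCP) lies midway between the tips of the shut fingers; the grasp point (between the pads) lies 19 mm behind it; z points along the fingers, y is the direction in which the jaws open and shut (so a half turn about z gives the same grasp; the last joint's range is limited). The gripper opens to 85 mm and grips with 20 to 120 N. Pads are 22 mm wide; open, the fingers measure 114 mm over their backs; the gripper's body (76 mm by 85 mm) begins 54 mm behind the grasp point. The pads swing forward as they close: fully open they stand 13 mm farther back than shut.
Start: joints at [-1.192, 0.469, -0.049, 1.532, 0.024, 1.141, -0.082], TCP at [267.661, 619.682, 231.335] pointing down, gripper open.
Joint ranges: [-2.59, 2.59], [-0.33, 1.99], [-1.39, 1.29], [0.1, 2.45], [-1.04, 4.18], [0.21, 1.99], [-2.66, 2.66]. Speed limits (rad/s): [2.57, 2.57, 3.14, 3.14, 3.14, 3.14, 3.14].

### API

Orientations are given as a 3x3 rotation matrix whose columns are the frame's x, y, z axes.
In Python, from station import bot, cams gives the robot as it stands. The module is installed in compiled form; this text tells all that it offers.
- The arm moves only by the tool drive_tool, never from a script. Its argument "series" is a list of rows, each a list of 4 numbers: the shift along the tool's x, y, z in cm, then the turn about the tool's z in rad. In form: [[x, y, z, twist], ...]. A call has 1 to 20 rows; each row is the pose to reach, as a shift and turn from the pose commanded when the call began, along the tool's axes at that moment; what a row does not reach only later rows make up. A row lasts 1/12 s, in which the tool goes at most 41.7 mm and 7.16 degrees, less where a joint would pass 70% of its speed; a pose out of reach is approached as far as the arm can. A call with a gripper value outside its range is refused whole. "hand" is the closure, from -1 (fully open) to 1 (shut), set as the call begins (left out, the last holds). The fingers move at their own pace and stop on an object; "force" is the grip in N (left out, the last holds). Time passes only in rows, so rows that repeat a pose let the fingers close. It gives the time, the measured TCP pose, the force and the opening at its end, in the units of the state.
- bot.read_state(): the state, without advancing time (a new reading comes with each control period).
- cams.snapshot(name): name is "scene" or "top" or "wrist"; returns a dict with "color" (400x640x3 uint8, red, green, blue), "depth" (400x640 float32, mm along the optical axis (not along the pixel's ray), 0 where there is no reading), "mtx" (3x3 intrinsics, pixels), "T" (4x4, takes a point from camera to world coordinates); the wrist camera has in their place "T_tool_cam" (4x4, takes a point from camera to tool coordinates, whose origin is the TCP and whose axes are the flange's). Camera axes: x right, y down, z forward; pixel columns grow to the right and rows downward; lengths in mm; the calibration is good to about 2 mm. The wrist camera is an equidistant fisheye: a pixel r from the principal point sees the ray r / f radians off the axis. A picture is of the moment at which its call begins: read the wrist's pose just before it.
- bot.job_done(): hands the job in, once; it reports no verdict.
The state is a dict: "clock": time; "q": joint angles; "dq": joint speeds; "joint_torque": joint torques, N m; "eef_pos": TCP position; "ee_rot": TCP orientation; "contact_force": force on the tool from outside, world axes, zero at the start; "wrist_torque": the same for the moment, N m; "opening": finger opening in mm.
Only numpy, scipy, OpenCV 4.12 (cv2) and the standard library are available. Lean on these libraries where they do the work, as an engineer would, in place of code of your own. Each camera call takes 0.05 s, during which the arm holds its last target. There are 200 camera calls.

### The job

Dry-stack the loose hardwood boards in the laminating jig. First loosen the wing set screw on the stop collar and slide the stop well back from the fence; then pile every board flat and squarely on the bed, one on another, lengthwise between fence and stop and flush with the bed's sides. Finally slide the stop up until it holds the whole pile snugly against the fence and screw it fully tight again; do not disturb the glue bottle, the mallet or the bowl.

Things in the scene. Friction and masses are not known exactly. Their poses are not given: they have to be found in the camera images.
- bed (a point): Centre of the top of the jig's aluminium bed, 8 mm above the bench: 52 mm wide along x, y from -72 to +60 mm. Axes: z up, y along the bed to the fence, x across it, away from the robot, to the guide bar. The jig is fixed, turned up to 0.3 rad; its plywood base, 5 mm thick, spans x -75 to +170 and y -160 to +75 mm.
- fence (a point): Middle of the inner face of the jig's fixed fence, 50 mm along the bed's y from the bed's centre and 28 mm above the bed top: a dark steel plate across the bed's end, 44 mm wide, its top 57 mm above the bed top. Axes as the bed's.
- bar (a point): Middle of the horizontal steel guide bar, 16 mm thick, parallel to the bed's y, at x = +130 mm, its axis 18 mm above the bed top. Brackets at bed y = +64 and -150 mm hold its ends and rise 37 mm above the bed top. Axes as the bed's.
- stop (a joint): Slide of the steel stop collar (38 mm across, 28 mm wide) along the bar, in m; grows away from the fence, along the bed's -y. Gap between jaw and fence = 20 mm + this value: 0.080 = 100 mm, a board's length; 0.135 = fully open. Starts at 0. The tight screw holds it (over 20 N); loose, it slides with 2 to 4 N and stays where left.
- jaw (a point): Middle of the stop's jaw face, which looks to the fence. The jaw is a plate over the bed, 12 mm thick along the bed's y, 40 mm wide along x, from 2 to 57 mm above the bed top, joined to the collar by an arm whose top is 37 mm above the bed top. Axes as the bed's; moves with the stop.
- screw (a joint): Angle of the wing set screw on top of the stop collar, rad, axis vertical. 0 = fully tight (end stop); grows anticlockwise seen from above (loosening), up to 1.9. Starts below 0.1. It clamps the bar below about 0.6: loose above 1.0, tight below 0.3. Turns with 0.1 to 0.2 N m, stays where left; one grasp can turn it far enough.
- wing (a point): Centre of the screw's flat wing, the part to grip: 34 mm long along its x, 9 mm thick along its y, 22 mm high, right above the bar's axis, 63 mm above the bed top (top of the collar's boss: 41 mm). Turns with the screw: at screw 0 its x axis is -0.6 rad about z from the bed's x. Moves with the stop.
- board0_c (a point): Centre of a loose flat hardwood board, 52 x 100 x 12 mm (its x, y, z), about 55 g, lying flat somewhere to the left of the jig with its y roughly along the bench's y. Three to five boards are present; all are alike in size, only the wood differs (reddish or dark brown).
- board1_c (a point): Centre of a loose flat hardwood board, 52 x 100 x 12 mm (its x, y, z), about 55 g, lying flat somewhere to the left of the jig with its y roughly along the bench's y. Three to five boards are present; all are alike in size, only the wood differs (reddish or dark brown).
- board2_c (a point): Centre of a loose flat hardwood board, 52 x 100 x 12 mm (its x, y, z), about 55 g, lying flat somewhere to the left of the jig with its y roughly along the bench's y. Three to five boards are present; all are alike in size, only the wood differs (reddish or dark brown).
- board3_c (a point): Centre of a loose flat hardwood board, 52 x 100 x 12 mm (its x, y, z), about 55 g, lying flat somewhere to the left of the jig with its y roughly along the bench's y. Three to five boards are present; all are alike in size, only the wood differs (reddish or dark brown).
- board4_c (a point): Centre of a loose flat hardwood board, 52 x 100 x 12 mm (its x, y, z), about 55 g, lying flat somewhere to the left of the jig with its y roughly along the bench's y. Three to five boards are present; all are alike in size, only the wood differs (reddish or dark brown).
- glue: Yellow glue bottle, 60 mm in diameter, 170 mm high, standing; origin at the middle of its underside. Not part of the job.
- mallet: Turner's wooden mallet lying to the right of the jig, head 64 mm in diameter and 110 mm long, handle 200 mm; origin under its head. Not part of the job.
- bowl: Small turned wooden bowl, 140 mm across, 55 mm high; origin at the middle of its underside. Not part of the job.
Mind the look-alikes: they are no part of the job. What is shaped like the part that bears board0_c but red is not meant.

How it is judged (in metres and radians):
On the way, in this order (a step that is already met when the one before it is completed fails the run):
1. the wing screw is loosened (above 1.0 rad) (value of joint screw above 1 rad), for 0.2 s.
2. the stop is slid back from the fence, far enough for a board to fit (gap over 110 mm) (value of joint stop above 0.09 m), for 0.2 s.
3. all boards lie piled on the bed, flat, within 6 mm of the bed's sides and 0.1 rad, between fence and stop (x of board0_c in the frame of bed between -0.006 and 0.006 m and z of board0_c in the frame of bed between 0.002 and 0.062 m and angle between the y axis of each of board0_c, board1_c, board2_c, board3_c, board4_c and the y axis of bed, either way round below 0.1 rad and angle between the z axis of each of board0_c, board1_c, board2_c, board3_c, board4_c and the z axis of bed, either way round below 0.06 rad and y of board0_c in the frame of bed between -0.03 and 0.006 m and x of board1_c in the frame of bed between -0.006 and 0.006 m and z of board1_c in the frame of bed between 0.002 and 0.062 m and y of board1_c in the frame of bed between -0.03 and 0.006 m and x of board2_c in the frame of bed between -0.006 and 0.006 m and z of board2_c in the frame of bed between 0.002 and 0.062 m and y of board2_c in the frame of bed between -0.03 and 0.006 m and x of board3_c in the frame of bed between -0.006 and 0.006 m and z of board3_c in the frame of bed between 0.002 and 0.062 m and y of board3_c in the frame of bed between -0.03 and 0.006 m and x of board4_c in the frame of bed between -0.006 and 0.006 m and z of board4_c in the frame of bed between 0.002 and 0.062 m and y of board4_c in the frame of bed between -0.03 and 0.006 m), for 0.2 s.
4. the stop is slid up against the pile (gap under 104 mm) (value of joint stop between 0.075 and 0.084 m), for 0.2 s.
5. the screw is tight again (below 0.3 rad) (value of joint screw below 0.3 rad), for 0.2 s.
At the end, for the whole second after the job is handed in: Every board present lies flat in one pile on the bed, within 6 mm of its centre line, within 5 mm of the place touching the fence and 0.1 rad of square; the stop is against the pile (gap to the fence under 104 mm), the screw is tight (below 0.3 rad), all at rest (all of step 4 and x of board0_c in the frame of bed between -0.006 and 0.006 m and z of board0_c in the frame of bed between 0.002 and 0.062 m and angle between the y axis of each of board0_c, board1_c, board2_c, board3_c, board4_c and the y axis of bed, either way round below 0.1 rad and angle between the z axis of each of board0_c, board1_c, board2_c, board3_c, board4_c and the z axis of bed, either way round below 0.06 rad and y of board0_c in the frame of bed between -0.005 and 0.005 m and linear speed of each of board0, board1, board2, board3, board4 below 0.03 m/s and x of board1_c in the frame of bed between -0.006 and 0.006 m and z of board1_c in the frame of bed between 0.002 and 0.062 m and y of board1_c in the frame of bed between -0.005 and 0.005 m and x of board2_c in the frame of bed between -0.006 and 0.006 m and z of board2_c in the frame of bed between 0.002 and 0.062 m and y of board2_c in the frame of bed between -0.005 and 0.005 m and x of board3_c in the frame of bed between -0.006 and 0.006 m and z of board3_c in the frame of bed between 0.002 and 0.062 m and y of board3_c in the frame of bed between -0.005 and 0.005 m and x of board4_c in the frame of bed between -0.006 and 0.006 m and z of board4_c in the frame of bed between 0.002 and 0.062 m and y of board4_c in the frame of bed between -0.005 and 0.005 m and value of joint screw below 0.3 rad and velocity of joint stop between -0.01 and 0.01 m/s).
It fails at once if the glue bottle is shifted by more than 30 mm (distance of glue from where it was at the start of the episode above 0.03 m).
It fails at once if the mallet is shifted by more than 30 mm (distance of mallet from where it was at the start of the episode above 0.03 m).
It fails at once if the bowl is shifted by more than 30 mm (distance of bowl from where it was at the start of the episode above 0.03 m).
Of board0, board1, board2, board3, board4 only 3 to 5 are there at a start; the rules pass over those that are not, and their reading is None.
At some moment in a run one of board0, board1, board2, board3, board4 may be knocked a few centimetres aside while the robot is not near it.
Once in a run the grip may slacken for a moment while it holds something.
It also fails if it takes over 210 s, if anything falls off the work surface, if the arm or the gripper's body presses on something with over 40 N, if the wrist force passes 120 N, or if a joint passes its speed limit or range.

## Working session

There is one attempt and no reset: what is moved stays moved. The work goes in short steps, Python scripts to look and compute and a tool call to move; the robot and the scene stay as the last step left them, time stands still between calls to the robot, and variables do not carry over. Pictures are saved under pics/ and viewed, about 12 in all and at most 16, crops included, and the job is handed in when it is done.

Besides the shell and the picture viewer there is one more tool, called after "Emit:" as name(argument=value, ...), one argument or row to a line, values as JSON. drive_tool: Moves the arm, as the interface text tells. Its arguments: {"type":"object","properties":{"series":{"type":"array"},"hand":{"type":"number"},"force":{"type":"number"}},"required":["series"]}

```bash
mkdir -p pics; cat > h.py <<'E'
import numpy as np, cv2
from station import bot, cams
np.set_printoptions(precision=2,suppress=True)
def save(n,img,scale=1): cv2.imwrite(f'pics/{n}.png',cv2.resize(img[:,:,::-1],None,fx=scale,fy=scale,interpolation=cv2.INTER_CUBIC))
def px2w(s,u,v,z=None):
    "pixel->world by depth, or by known height z"
    K,T=s['mtx'],s['T']; r=np.array([(u-K[0,2])/K[0,0],(v-K[1,2])/K[1,1],1])
    if z is None:
        d=s['depth'][int(round(v)),int(round(u))]
    else:
        d=(z-T[2,3])/(T[:3,:3]@r)[2]
    return (T@np.append(r*d,1))[:3]
def cloud(s):
    K,T=s['mtx'],s['T']; h,w=s['depth'].shape; u,v=np.meshgrid(np.arange(w),np.arange(h)); d=s['depth']
    p=np.stack([(u-K[0,2])/K[0,0]*d,(v-K[1,2])/K[1,1]*d,d],-1)
    return p@T[:3,:3].T+T[:3,3]
E
python3 - <<'E'
from h import *
s=cams.snapshot('top'); save('top1',s['color'],1.25); np.save('top1.npy',s,allow_pickle=True)
print(s['mtx'],s['T']); 
st=bot.read_state(); print(st)
s=cams.snapshot('scene'); save('scene1',s['color'],1.25); print(s['T'])
E
```

```text
[[416.49   0.   319.08]
 [  0.   416.49 206.58]
 [  0.     0.     1.  ]] [[   0.     -0.98    0.21  355.83]
 [  -1.     -0.     -0.    -41.33]
 [   0.01   -0.21   -0.98 1129.47]
 [   0.      0.      0.      1.  ]]
{'clock': 0.05, 'q': array([-1.19,  0.47, -0.05,  1.53,  0.02,  1.14, -0.08]), 'dq': array([-0., -0., -0., -0.,  0., -0., -0.]), 'joint_torque': array([  0.  , -51.2 ,  -0.05, -23.86,   0.01,   0.  ,   0.  ]), 'eef_pos': array([267.48, 619.11, 230.28]), 'ee_rot': array([[-0.92,  0.4 , -0.  ],
       [ 0.4 ,  0.92, -0.  ],
       [-0.  , -0.  , -1.  ]]), 'contact_force': array([ 0.64, -0.64, -0.92]), 'wrist_torque': array([-0.03, -0.  , -0.  ]), 'opening': 85.6533344069549}
[[   0.19    0.82   -0.53 1428.54]
 [   0.98   -0.15    0.11 -249.38]
 [   0.01   -0.55   -0.84 1431.23]
 [   0.      0.      0.      1.  ]]
```

View pics/top1.png

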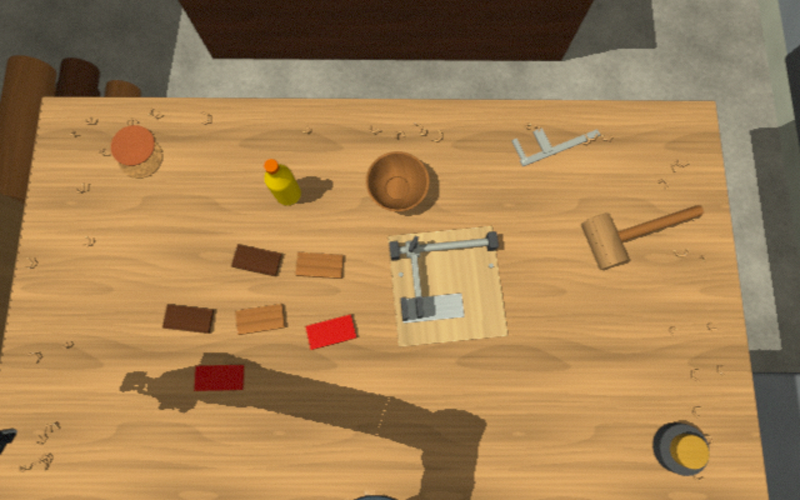

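View pics/scene1.png

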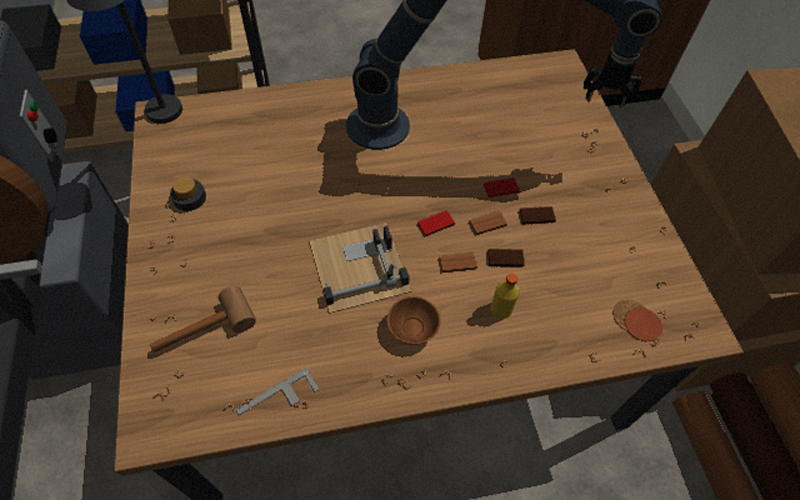

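```bash
python3 - <<'E'
from h import *
s=np.load('top1.npy',allow_pickle=True).item()
c=s['color']
save('cropA',c[190:325,120:300],4.4); save('cropB',c[175:285,300:420],6.5)
P=cloud(s)
hsv=cv2.cvtColor(c,cv2.COLOR_RGB2HSV)
# boards: points with z 8..16 in the left area
m=((P[:,:,2]>6)&(P[:,:,2]<20)&(s['depth']>0)).astype(np.uint8)
m[:, :110]=0; m[:,305:]=0; m[:180]=0; m[330:]=0
m=cv2.morphologyEx(m,cv2.MORPH_OPEN,np.ones((3,3)))
n,l,st,ce=cv2.connectedComponentsWithStats(m)
for i in range(1,n):
    if st[i,4]<150: continue
    q=P[l==i]; r=cv2.minAreaRect(q[:,:2].astype(np.float32)); print(ce[i],st[i,4],'z',np.median(q[:,2]),r,'rgb',np.median(c[l==i],0),'hsv',np.median(hsv[l==i],0))
E
```

```text
[205.13 207.53] 696 z 12.759885911853758 ((590.2546997070312, 266.2822265625), (100.98643493652344, 52.33396911621094), 77.54174041748047) rgb [93. 55. 30.] hsv [ 12. 173.  93.]
[255.49 211.67] 691 z 12.651810392779225 ((580.0870971679688, 128.08946228027344), (100.53820037841797, 53.054443359375), 86.02305603027344) rgb [176. 115.  56.] hsv [ 15. 173. 176.]
[150.27 254.5 ] 743 z 12.567097537478503 ((461.372314453125, 404.71112060546875), (102.02043914794922, 52.23139572143555), 83.6724853515625) rgb [95. 56. 30.] hsv [ 12. 173.  95.]
[207.79 254.95] 741 z 12.695859894230807 ((461.203369140625, 250.97952270507812), (52.414306640625, 100.48625183105469), 8.99177074432373) rgb [179. 117.  58.] hsv [ 15. 173. 179.]
[264.52 265.08] 741 z 12.403092845637957 ((434.5796813964844, 98.61360931396484), (52.51089096069336, 100.1776123046875), 14.99498176574707) rgb [216.  34.  26.] hsv [  1. 224. 216.]
[174.85 301.78] 788 z 12.624176255498696 ((337.7815246582031, 328.9607238769531), (51.0138053894043, 101.06129455566406), 0.22713489830493927) rgb [112.  17.  13.] hsv [  1. 227. 112.]
```

View pics/cropA.png

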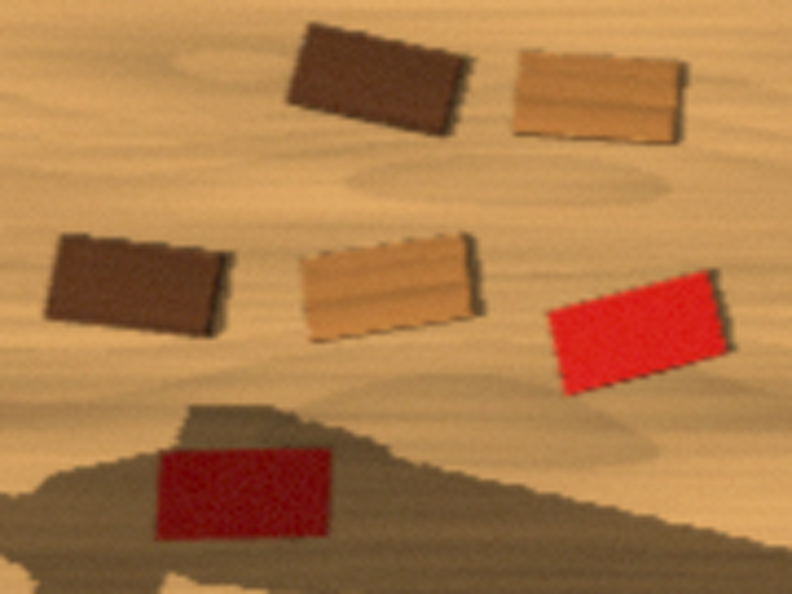

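View pics/cropB.png

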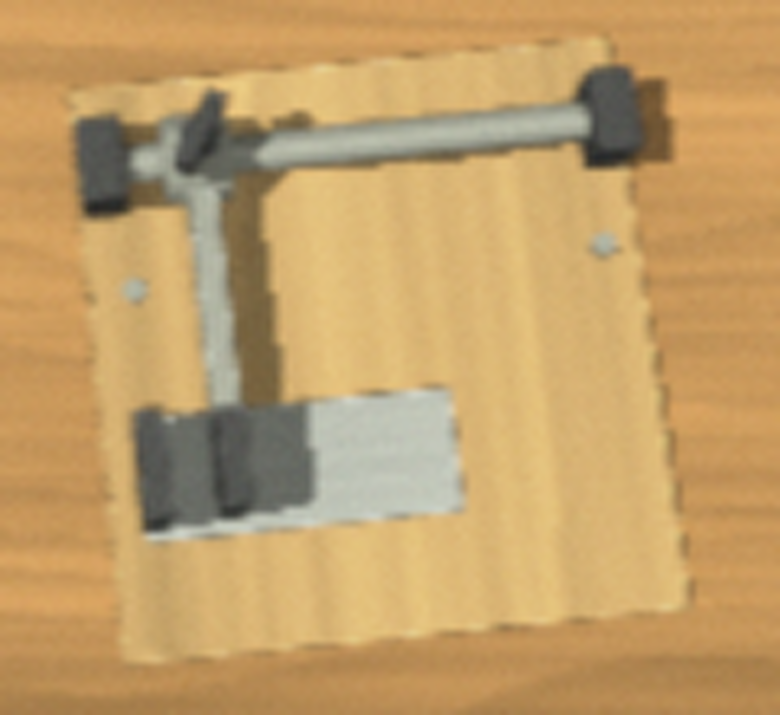

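```bash
cat >> h.py <<'E'
def go(x,y,z,yaw,st=None):
    "rows (cm, rad) to reach world pose with tool y axis at yaw (mod pi not applied)"
    st=st or bot.read_state(); R=st['ee_rot']; d=R.T@(np.array([x,y,z])-st['eef_pos'])/10
    cur=np.arctan2(R[1,1],R[0,1]); t=-(yaw-cur); t=(t+np.pi)%(2*np.pi)-np.pi
    print('go',np.round(d,2),'twist %.3f'%t,'rows>=',int(np.ceil(max(np.linalg.norm(d)/4.17,abs(t)/.125))), 'from',st['eef_pos'],'yaw %.3f'%cur,'t %.1f'%st['clock'])
E
python3 - <<'E'
from h import *
from scipy.optimize import least_squares
s=np.load('top1.npy',allow_pickle=True).item(); P=cloud(s)
px=np.array([[68,97],[608,38],[690,605],[123,662],[145,540],[463,510],[450,388]])/6.5+[300-.4,175-.4]
bd=np.array([[170,75],[170,-160],[-75,-160],[-75,75],[-26,60],[-26,-72],[26,-72]]); zz=[5]*4+[8]*3
W=np.array([px2w(s,*p,z)[:2] for p,z in zip(px,zz)])
f=lambda a:(bd@np.array([[np.cos(a[2]),np.sin(a[2])],[-np.sin(a[2]),np.cos(a[2])]])+a[:2]-W).ravel()
r=least_squares(f,[450,-60,.1]); print('jig',r.x); print(r.fun.reshape(-1,2))
m=(P[:,:,2]>3)&(P[:,:,2]<11)&(s['depth']>0); m[:,:300]=0;m[:,420:]=0;m[:175]=0;m[285:]=0
print(cv2.minAreaRect(P[m][:,:2].astype(np.float32)),np.median(P[m][:,2]))
a=r.x; x=np.array([130,15]); 
def b2w(x,y): return a[0]+x*np.cos(a[2])-y*np.sin(a[2]), a[1]+x*np.sin(a[2])+y*np.cos(a[2])
# jaw center at bed y=50-20-6=24
print('wing guess',b2w(130,24),'bed',a[:2])
print('heights bench',np.median(P[300:320,350:400,2]))
# wing points
q=P[(P[:,:,2]>72)&(P[:,:,2]<90)&m.any()]; c=np.array(b2w(130,24)); q=q[np.linalg.norm(q[:,:2]-c,axis=1)<35]
print(len(q),q.mean(0)); e,v=np.linalg.eigh(np.cov(q[:,:2].T)); print(e,np.arctan2(v[1,1],v[0,1]),'expect',a[2]-.6)
go(c[0],c[1],230,a[2]+np.pi/2-.6-np.pi)
E
```

```text
jig [ 485.85 -112.21    0.1 ]
[[ 3.08  1.15]
 [ 0.33 -0.13]
 [-1.2  -0.07]
 [-1.73 -0.02]
 [-1.04 -0.93]
 [-0.13 -0.58]
 [ 0.69  0.57]]
((536.3868408203125, -159.96908569335938), (301.6969299316406, 333.428955078125), 0.29101622104644775) 5.742560194041516
wing guess (np.float64(612.6319520204571), np.float64(-74.76941800767563)) bed [ 485.85 -112.21]
heights bench 0.16215422788491196
47 [611.38 -75.72  81.81]
[  7.02 100.31] 2.6786788510058845 expect -0.4954036167977411
go [-59.2  -50.02   0.13] twist -3.054 rows>= 25 from [267.49 619.17 230.35] yaw 1.163 t 0.1
```

```bash
python3 - <<'E'
from h import *
go(570,-90,280,-.5)
E
```

```text
go [-55.89 -53.11  -4.87] twist 1.663 rows>= 19 from [267.49 619.17 230.35] yaw 1.163 t 0.1
```

Emit:
drive_tool(
  series=[
    [-11, -10.6, -4.9, 0.33],
    [-22, -21, -4.9, 0.66],
    [-33, -31.5, -4.9, 1.0],
    [-44.5, -42.3, -4.9, 1.33],
    [-55.9, -53.1, -4.9, 1.66],
    [-55.9, -53.1, -4.9, 1.66],
    [-55.9, -53.1, -4.9, 1.66],
    [-55.9, -53.1, -4.9, 1.66],
    [-55.9, -53.1, -4.9, 1.66],
    [-55.9, -53.1, -4.9, 1.66],
    [-55.9, -53.1, -4.9, 1.66],
    [-55.9, -53.1, -4.9, 1.66],
    [-55.9, -53.1, -4.9, 1.66],
    [-55.9, -53.1, -4.9, 1.66],
    [-55.9, -53.1, -4.9, 1.66],
    [-55.9, -53.1, -4.9, 1.66],
    [-55.9, -53.1, -4.9, 1.66],
    [-55.9, -53.1, -4.9, 1.66],
    [-55.9, -53.1, -4.9, 1.66],
    [-55.9, -53.1, -4.9, 1.66],
  ],
  hand=-1,
)

```text
clock: 1.77
eef_pos: [570.8, -96.5, 280.4]
ee_rot: [[0.485, 0.874, 0.001], [0.874, -0.485, -0.004], [-0.003, 0.003, -1.0]]
contact_force: [-0.6, 0.3, 0.2]
opening: 85.3
```

```bash
python3 - <<'E'
from h import *
st=bot.read_state(); print(st['clock'],st['eef_pos'],st['q'],st['ee_rot'])
s=cams.snapshot('wrist'); s['st']=st; np.save('w1.npy',s,allow_pickle=True); save('w1',s['color'],1.25)
print({k:v for k,v in s.items() if k in('mtx','T_tool_cam')})
E
```

```text
1.7667 [570.82 -96.53 280.42] [-0.38  0.3   0.6   1.73 -0.18  1.16 -0.23] [[ 0.49  0.87  0.  ]
 [ 0.87 -0.49 -0.  ]
 [-0.    0.   -1.  ]]
{'mtx': array([[309.71,   0.  , 320.94],
       [  0.  , 309.71, 197.55],
       [  0.  ,   0.  ,   1.  ]]), 'T_tool_cam': array([[   0.  ,   -0.96,   -0.27,   68.04],
       [   1.  ,    0.  ,    0.  ,    0.65],
       [  -0.  ,   -0.27,    0.96, -141.69],
       [   0.  ,    0.  ,    0.  ,    1.  ]])}
```

View pics/w1.png

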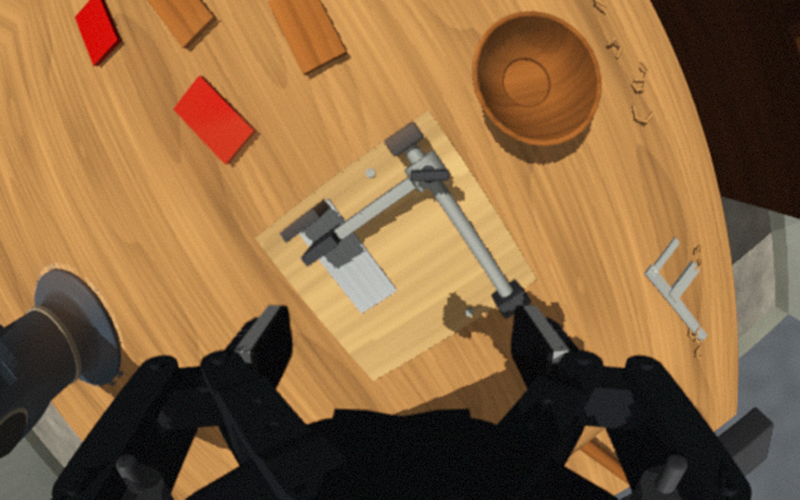

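```bash
cat >> h.py <<'E'
def wpx(s,u,v,z):
    "wrist pixel -> world on plane z"
    K=s['mtx']; d=np.array([u-K[0,2],v-K[1,2]])/K[0,0]; th=np.hypot(*d); n=d/max(th,1e-9)
    r=np.array([*(n*np.sin(th)),np.cos(th)]); T=np.eye(4); T[:3,:3]=s['st']['ee_rot'];T[:3,3]=s['st']['eef_pos']; T=T@s['T_tool_cam']
    r=T[:3,:3]@r; return T[:3,3]+r*(z-T[2,3])/r[2]
E
python3 - <<'E'
from h import *
from scipy.optimize import least_squares
s=np.load('w1.npy',allow_pickle=True).item()
px=np.array([[428,112],[535,278],[376,380],[257,238],[360,311],[395,290]])/1.25-.1
bd=np.array([[170,75],[170,-160],[-75,-160],[-75,75],[-26,-72],[26,-72]]); zz=[5]*4+[8]*2
W=np.array([wpx(s,*p,z)[:2] for p,z in zip(px,zz)])
f=lambda a:(bd@np.array([[np.cos(a[2]),np.sin(a[2])],[-np.sin(a[2]),np.cos(a[2])]])+a[:2]-W).ravel()
r=least_squares(f,[480,-110,.1]); print('jig',r.x); print(r.fun.reshape(-1,2))
print('wing ends',wpx(s,413/1.25,176/1.25,82),wpx(s,449/1.25,175/1.25,82))
save('w1c',s['color'][80:320,190:440],3.1)
E
```

```text
jig [ 485.88 -113.98    0.11]
[[ 1.73  3.6 ]
 [ 2.79 -2.11]
 [-3.62  0.75]
 [-3.31  2.1 ]
 [ 0.09 -3.24]
 [ 2.33 -1.1 ]]
wing ends [598.88 -70.04  82.  ] [627.25 -84.38  82.  ]
```

View pics/w1c.png

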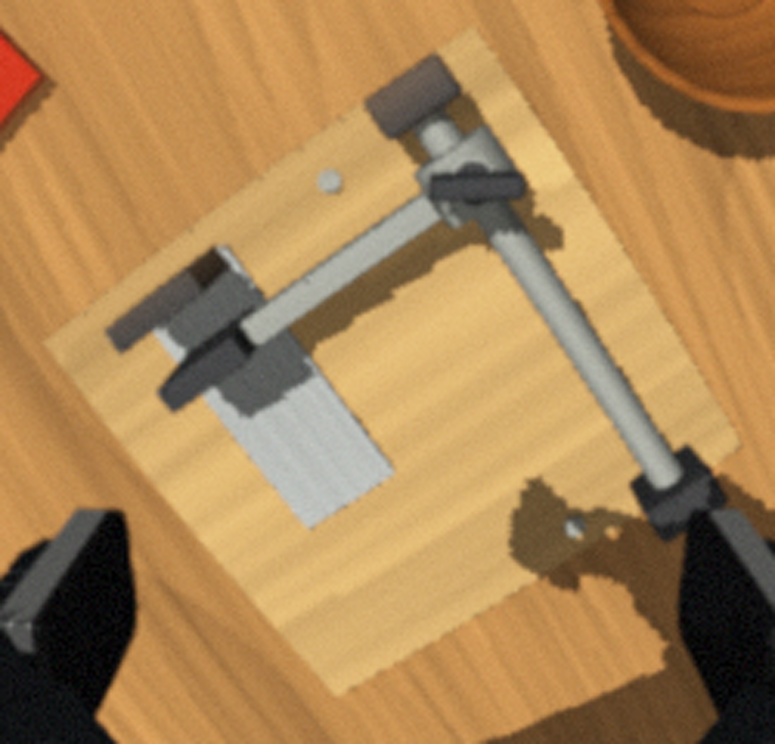

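```bash
python3 - <<'E'
from h import *
from scipy.optimize import least_squares
s=np.load('w1.npy',allow_pickle=True).item()
px=np.array([[478,27],[45,345],[338,697],[742,443],[311,527],[394,470],[222,246]])/3.1+[190-.35,80-.35]
bd=np.array([[170,75],[-75,75],[-75,-160],[170,-160],[-26,-72],[26,-72],[26,60]]); zz=[5]*4+[8]*3
def f(a,dz=True):
    W=np.array([wpx(s,*p,z+(a[3] if dz else 0))[:2] for p,z in zip(px,zz)])
    return (bd@np.array([[np.cos(a[2]),np.sin(a[2])],[-np.sin(a[2]),np.cos(a[2])]])+a[:2]-W).ravel()
r=least_squares(f,[480,-110,.1,0]); print('jig',r.x); print(r.fun.reshape(-1,2))
r2=least_squares(lambda a:f(a,False),[480,-110,.1]); print('jig',r2.x)
e=[wpx(s,u/3.1+190-.35,v/3.1+80-.35,82+r.x[3]) for u,v in((432,186),(524,184))]
print(e,sum(e)/2,np.arctan2(*(e[1]-e[0])[1::-1]))
c=(sum(e)/2)[:2]-r.x[:2]; a=r.x[2]; print('wing in bed',c@[np.cos(a),np.sin(a)],c@[-np.sin(a),np.cos(a)])
E
```

```text
jig [ 485.23 -115.45    0.11   -3.57]
[[-1.71  1.39]
 [ 0.26  0.62]
 [ 0.5   0.95]
 [-0.05 -0.71]
 [-1.42 -0.57]
 [ 0.76 -1.65]
 [ 1.66 -0.03]]
jig [ 485.95 -114.5     0.11]
[array([598.09, -68.52,  78.43]), array([627.5 , -83.62,  78.43])] [612.8  -76.07  78.43] -0.4742236242142249
wing in bed 131.0799152396326 25.32525806369108
```

```bash
python3 - <<'E'
from h import *
go(612.2,-76,130,-2.036)
E
```

```text
go [ 3.54  2.86 14.99] twist 1.533 rows>= 13 from [570.18 -92.96 279.94] yaw -0.503 t 1.8
```

Emit:
drive_tool(
  series=[
    [3.5, 2.9, 2, 0.12],
    [3.5, 2.9, 4, 0.24],
    [3.5, 2.9, 6, 0.36],
    [3.5, 2.9, 8, 0.48],
    [3.5, 2.9, 10, 0.6],
    [3.5, 2.9, 12, 0.72],
    [3.5, 2.9, 14, 0.84],
    [3.5, 2.9, 15, 0.96],
    [3.5, 2.9, 15, 1.08],
    [3.5, 2.9, 15, 1.2],
    [3.5, 2.9, 15, 1.32],
    [3.5, 2.9, 15, 1.44],
    [3.5, 2.9, 15, 1.53],
    [3.5, 2.9, 15, 1.53],
    [3.5, 2.9, 15, 1.53],
    [3.5, 2.9, 15, 1.53],
    [3.5, 2.9, 15, 1.53],
  ],
)

```text
clock: 3.23
eef_pos: [612.3, -71.9, 130.2]
ee_rot: [[0.899, -0.439, -0.0], [-0.439, -0.899, 0.001], [-0.0, -0.001, -1.0]]
contact_force: [1.1, 0.8, -0.7]
opening: 85.3
```

```bash
python3 - <<'E'
from h import *
st=bot.read_state();print(st['q'])
go(612.2,-76,56,-2.036)
s=cams.snapshot('wrist'); s['st']=st; np.save('w2.npy',s,allow_pickle=True); save('w2',s['color'],1.25)
E
```

```text
[-0.56  0.62  0.88  1.82 -0.57  0.98 -1.46]
go [0.17 0.38 7.42] twist 0.011 rows>= 2 from [612.34 -71.88 130.25] yaw -2.025 t 3.2
```

View pics/w2.png

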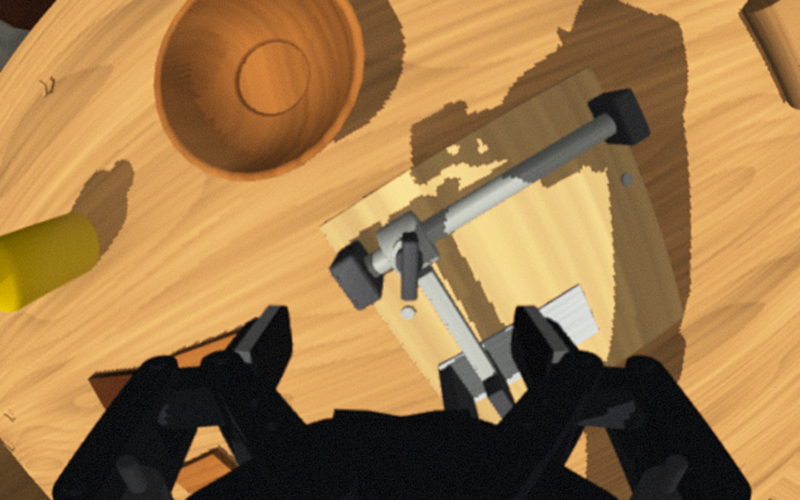

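Emit:
drive_tool(
  series=[
    [0, 0, 1.5, 0],
    [0, 0, 3, 0],
    [0, 0, 4, 0],
    [0, 0, 4, 0],
    [0, 0, 4, 0],
    [0, 0, 4, 0],
  ],
)

```text
clock: 3.78
eef_pos: [612.5, -72.9, 90.2]
ee_rot: [[0.898, -0.441, -0.0], [-0.441, -0.898, -0.0], [0.0, 0.0, -1.0]]
contact_force: [0.4, -0.5, -0.1]
opening: 85.6
```

```bash
python3 - <<'E'
from h import *
st=bot.read_state();print(st['q'])
go(612.2,-76,56,-2.036)
s=cams.snapshot('wrist'); s['st']=st
for p in ((404,232),(410,300),(417,232)): print(wpx(np.load('w2.npy',allow_pickle=True).item(),p[0]/1.25,p[1]/1.25,82))
E
```

```text
[-0.53  0.67  0.84  1.84 -0.62  0.92 -1.43]
go [0.11 0.29 3.42] twist 0.009 rows>= 1 from [612.51 -72.86  90.18] yaw -2.027 t 3.8
[632.74 -83.72  82.  ]
[597.85 -70.4   82.  ]
[629.87 -89.62  82.  ]
```

Emit:
drive_tool(
  series=[
    [0.1, 0.3, 1, 0.01],
    [0.1, 0.3, 2, 0.01],
    [0.1, 0.3, 3, 0.01],
    [0.1, 0.3, 3.4, 0.01],
    [0.1, 0.3, 3.4, 0.01],
    [0.1, 0.3, 3.4, 0.01],
  ],
)

```text
clock: 4.33
eef_pos: [611.8, -75.7, 55.8]
ee_rot: [[0.893, -0.45, -0.001], [-0.45, -0.893, -0.0], [-0.001, 0.0, -1.0]]
contact_force: [-0.3, 0.1, 0.8]
opening: 85.5
```

Emit:
drive_tool(
  series=[
    [0, 0, 0, 0],
    [0, 0, 0, 0],
    [0, 0, 0, 0],
    [0, 0, 0, 0],
    [0, 0, 0, 0],
    [0, 0, 0, 0],
    [0, 0, 0, 0],
    [0, 0, 0, 0],
    [0, 0, 0, 0],
    [0, 0, 0, 0],
  ],
  hand=1,
  force=60,
)

```text
clock: 5.17
eef_pos: [611.8, -76.2, 56.5]
ee_rot: [[0.893, -0.45, -0.0], [-0.45, -0.893, -0.0], [0.0, 0.0, -1.0]]
contact_force: [-2.4, -1.8, 4.2]
opening: 7.7
```

Emit:
drive_tool(
  series=[
    [0, 0, 0, -0.1],
    [0, 0, 0, -0.2],
    [0, 0, 0, -0.3],
    [0, 0, 0, -0.4],
    [0, 0, 0, -0.5],
    [0, 0, 0, -0.6],
    [0, 0, 0, -0.7],
    [0, 0, 0, -0.8],
    [0, 0, 0, -0.9],
    [0, 0, 0, -1.0],
    [0, 0, 0, -1.1],
    [0, 0, 0, -1.2],
    [0, 0, 0, -1.3],
    [0, 0, 0, -1.4],
    [0, 0, 0, -1.5],
    [0, 0, 0, -1.5],
    [0, 0, 0, -1.5],
    [0, 0, 0, -1.5],
    [0, 0, 0, -1.5],
  ],
)

```text
clock: 6.75
eef_pos: [611.7, -76.1, 56.5]
ee_rot: [[0.513, 0.858, -0.001], [0.858, -0.513, -0.0], [-0.001, -0.0, -1.0]]
contact_force: [-2.5, -2.0, 5.1]
opening: 8.4
```

```bash
python3 - <<'E'
from h import *
st=bot.read_state();print(st['q'],st['wrist_torque'],st['contact_force'])
a=.107; d=np.array([np.sin(a),-np.cos(a)])*128; p=st['eef_pos']
go(p[0]+d[0],p[1]+d[1],p[2],np.arctan2(st['ee_rot'][1,1],st['ee_rot'][0,1]))
s=cams.snapshot('wrist'); save('w3',s['color'],1.25)
E
```

```text
[-0.24  0.6   0.41  1.85 -0.33  0.77 -0.19] [-0.42  0.66  0.05] [-2.53 -2.02  5.09]
go [-10.22   7.7    0.  ] twist 0.000 rows>= 4 from [611.72 -76.08  56.47] yaw -0.539 t 6.8
```

View pics/w3.png

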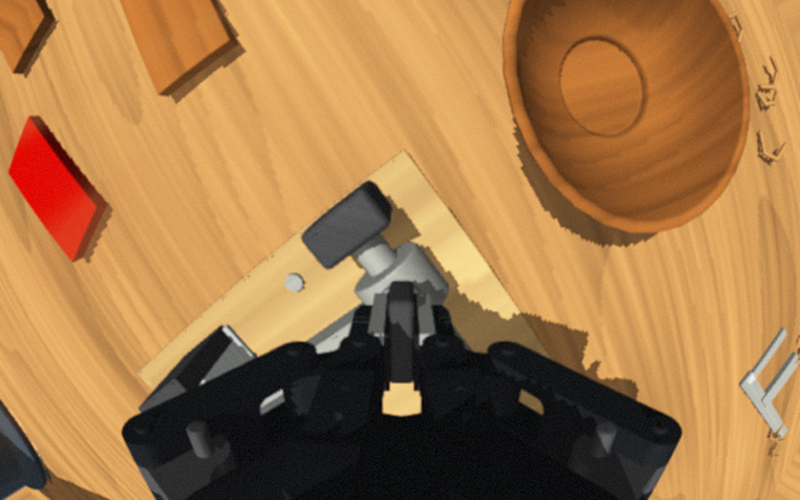

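Emit:
drive_tool(
  series=[
    [-0.8, 0.6, 0, 0],
    [-1.6, 1.2, 0, 0],
    [-2.4, 1.8, 0, 0],
    [-3.2, 2.4, 0, 0],
    [-4, 3, 0, 0],
    [-4.8, 3.62, 0, 0],
    [-5.6, 4.22, 0, 0],
    [-6.4, 4.82, 0, 0],
    [-7.2, 5.42, 0, 0],
    [-8, 6.03, 0, 0],
    [-8.8, 6.63, 0, 0],
    [-9.6, 7.23, 0, 0],
    [-10, 7.53, 0, 0],
    [-10, 7.53, 0, 0],
    [-10, 7.53, 0, 0],
    [-10, 7.53, 0, 0],
  ],
)

```text
clock: 8.13
eef_pos: [624.8, -201.0, 56.5]
ee_rot: [[0.513, 0.858, -0.001], [0.858, -0.513, -0.001], [-0.001, -0.001, -1.0]]
contact_force: [-4.2, -2.5, 5.5]
opening: 8.0
```

```bash
python3 - <<'E'
from h import *
st=bot.read_state();print(st['q'],st['contact_force'],st['eef_pos'],st['clock'])
s=cams.snapshot('wrist'); save('w4',s['color'],1.25)
E
```

```text
[-0.04  0.65  0.41  1.74 -0.33  0.82 -0.01] [-4.17 -2.48  5.47] [ 624.82 -201.03   56.46] 8.1333
```

View pics/w4.png

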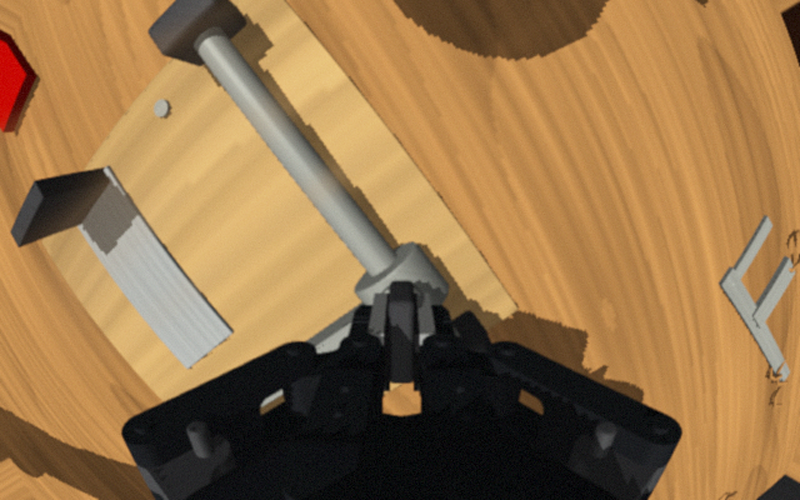

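Emit:
drive_tool(
  series=[
    [0, 0, 0, 0],
    [0, 0, 0, 0],
    [0, 0, 0, 0],
    [0, 0, 0, 0],
    [0, 0, 0, 0],
    [0, 0, 0, 0],
    [0, 0, -2, 0],
    [0, 0, -5, 0],
    [0, 0, -9, 0],
    [0, 0, -13, 0],
    [0, 0, -16, 0],
  ],
  hand=-1,
)

```text
clock: 9.1
eef_pos: [626.3, -200.6, 219.8]
ee_rot: [[0.512, 0.859, 0.003], [0.859, -0.512, -0.001], [0.001, 0.003, -1.0]]
contact_force: [1.0, 0.7, 0.4]
opening: 85.6
```

```bash
cat >> h.py <<'E'
J=(485.2,-113.8,.105)
def b2w(x,y,a=J): return np.array([a[0]+x*np.cos(a[2])-y*np.sin(a[2]), a[1]+x*np.sin(a[2])+y*np.cos(a[2])])
def boards(show=True):
    s=cams.snapshot('top'); P=cloud(s); c=s['color']; z=P[:,:,2]
    hsv=cv2.cvtColor(c,cv2.COLOR_RGB2HSV); out=[]
    m=((z>6)&(z<20)&(s['depth']>0)&(P[:,:,1]>-40)&(P[:,:,1]<520)&(P[:,:,0]<680)&(P[:,:,0]>250)&(hsv[:,:,0]>5)&(hsv[:,:,0]<25)).astype(np.uint8)
    m=cv2.morphologyEx(m,cv2.MORPH_OPEN,np.ones((3,3))); n,l,st,ce=cv2.connectedComponentsWithStats(m)
    for i in range(1,n):
        if st[i,4]<300: continue
        q=P[l==i]; (cx,cy),wh,an=cv2.minAreaRect(q[:,:2].astype(np.float32)); an=np.radians(an)
        if wh[0]>wh[1]: an-=np.pi/2   # short-axis direction
        an=(an+np.pi/2)%np.pi-np.pi/2
        print('board c=(%.1f,%.1f) yaw %.3f size %s n %d rgb %s'%(cx,cy,an,np.round(sorted(wh)),st[i,4],np.median(c[l==i],0))); out.append((cx,cy,an))
    return s,P,out
E
python3 - <<'E'
from h import *
s,P,o=boards()
print(bot.read_state()['eef_pos'])
t=[b for b in o if abs(b[0]-580)<40 and abs(b[1]-128)<45]
for b in t: go(b[0],b[1],60,b[2])
E
```

```text
board c=(590.2,266.6) yaw -0.207 size [ 52. 102.] n 681 rgb [106.  63.  35.]
board c=(579.3,128.4) yaw -0.070 size [ 52. 100.] n 686 rgb [198. 130.  65.]
board c=(461.7,406.1) yaw -0.113 size [ 52. 105.] n 742 rgb [108.  64.  36.]
board c=(461.0,251.3) yaw 0.156 size [ 52. 102.] n 743 rgb [201. 132.  66.]
[ 629.31 -201.95  225.97]
go [ 25.74 -21.42  16.43] twist -0.468 rows>= 9 from [ 629.31 -201.95  225.97] yaw -0.537 t 9.2
```

Emit:
drive_tool(
  series=[
    [3.2, -2.7, 0, -0.1],
    [6.4, -5.4, 0, -0.2],
    [9.6, -8.1, 0, -0.3],
    [12.8, -10.8, 0, -0.4],
    [16, -13.4, 0, -0.47],
    [19.2, -16, 0, -0.47],
    [22.4, -18.6, 3, -0.47],
    [25.7, -21.4, 6, -0.47],
    [25.7, -21.4, 9, -0.47],
    [25.7, -21.4, 12, -0.47],
    [25.7, -21.4, 15, -0.47],
    [25.7, -21.4, 17.5, -0.47],
    [25.7, -21.4, 17.5, -0.47],
    [25.7, -21.4, 17.5, -0.47],
  ],
  hand=-1,
)

```text
clock: 10.32
eef_pos: [572.4, 129.9, 40.4]
ee_rot: [[0.067, 0.998, -0.003], [0.998, -0.067, -0.001], [-0.001, -0.003, -1.0]]
contact_force: [-0.0, 0.3, 0.1]
opening: 85.6
```

```bash
python3 - <<'E'
from h import *
go(579.3,128.4,-1,-.07)
E
```

```text
go [-0.1   0.71  4.13] twist 0.003 rows>= 2 from [572.37 129.89  40.36] yaw -0.067 t 10.3
```

Emit:
drive_tool(
  series=[
    [0, 0, 0, 0],
    [0, 0, 0, 0],
    [0, 0, 0, 0],
    [0, 0, 0, 0],
    [0, 0, 0, 0],
    [0, 0, 0, 0],
  ],
)

```text
clock: 10.82
eef_pos: [573.4, 130.3, 41.9]
ee_rot: [[0.067, 0.998, 0.001], [0.998, -0.067, 0.001], [0.001, 0.001, -1.0]]
contact_force: [-0.9, 0.9, 0.5]
opening: 85.6
```

```bash
python3 - <<'E'
from h import *
go(579.3,128.4,-1,-.07)
E
```

```text
go [-0.15  0.6   4.29] twist 0.003 rows>= 2 from [573.4  130.3   41.91] yaw -0.067 t 10.8
```

Emit:
drive_tool(
  series=[
    [-0.1, 0.6, 1.2, 0],
    [-0.1, 0.6, 2.4, 0],
    [-0.1, 0.6, 3.4, 0],
    [-0.1, 0.6, 4.1, 0],
    [-0.1, 0.6, 4.1, 0],
    [-0.1, 0.6, 4.1, 0],
    [-0.1, 0.6, 4.1, 0],
  ],
)

```text
clock: 11.4
eef_pos: [579.2, 128.8, 0.2]
ee_rot: [[0.067, 0.998, -0.0], [0.998, -0.067, -0.0], [-0.0, -0.0, -1.0]]
contact_force: [0.3, -0.2, -0.1]
opening: 85.0
```

Emit:
drive_tool(
  series=[
    [0, 0, 0, 0],
    [0, 0, 0, 0],
    [0, 0, 0, 0],
    [0, 0, 0, 0],
    [0, 0, 0, 0],
    [0, 0, 0, 0],
    [0, 0, 0, 0],
    [0, 0, 0, 0],
  ],
  hand=1,
  force=60,
)

```text
clock: 12.07
eef_pos: [579.8, 129.0, 1.2]
ee_rot: [[0.067, 0.998, 0.002], [0.998, -0.067, 0.001], [0.001, 0.002, -1.0]]
contact_force: [-0.2, 0.0, 5.3]
opening: 50.0
```

Emit:
drive_tool(
  series=[
    [0, 0, -1, 0],
    [0, 0, -3, 0],
    [0, 0, -6, 0],
    [0, 0, -9, 0],
    [0, 0, -11, 0],
    [0, 0, -11, 0],
    [0, 0, -11, 0],
    [0, 0, -11, 0],
    [0, 0, -11, 0],
  ],
)

```text
clock: 12.82
eef_pos: [577.8, 128.6, 108.9]
ee_rot: [[0.067, 0.998, -0.003], [0.998, -0.067, -0.001], [-0.001, -0.003, -1.0]]
contact_force: [-0.2, 0.8, -0.6]
opening: 50.1
```

```bash
python3 - <<'E'
from h import *
p=b2w(0,-6); print(p); go(*p,111,.105)
E
```

```text
[ 485.83 -119.77]
go [-25.4   -7.51  -0.17] twist -0.172 rows>= 7 from [577.76 128.61 108.85] yaw -0.067 t 12.8
```

Emit:
drive_tool(
  series=[
    [-2, -0.6, 0, -0.02],
    [-5, -1.5, 0, -0.05],
    [-8.5, -2.5, 0, -0.08],
    [-12, -3.5, 0, -0.11],
    [-15.5, -4.6, 0, -0.14],
    [-19, -5.6, 0, -0.172],
    [-22.5, -6.7, 0, -0.172],
    [-24.5, -7.3, 0, -0.172],
    [-25.4, -7.5, 0, -0.172],
    [-25.4, -7.5, 0, -0.172],
    [-25.4, -7.5, 0, -0.172],
    [-25.4, -7.5, 0, -0.172],
    [-25.4, -7.5, 0, -0.172],
    [-25.4, -7.5, 0, -0.172],
  ],
)

```text
clock: 13.98
eef_pos: [487.8, -118.0, 110.1]
ee_rot: [[-0.108, 0.994, -0.0], [0.994, 0.108, 0.001], [0.001, -0.0, -1.0]]
contact_force: [-0.0, 0.2, -1.1]
opening: 49.8
```

```bash
python3 - <<'E'
from h import *
p=b2w(0,-6); go(*p,10,.105)
s=cams.snapshot('scene'); P=cloud(s)
K,T=s['mtx'],s['T']; q=np.linalg.inv(T)@[*p,60,1]; u,v=(K@(q[:3]/q[2]))[:2]; print(u,v); u,v=int(u),int(v)
save('s2',s['color'][max(0,v-70):v+70,max(0,u-90):u+90],4.4)
E
```

```text
go [-0.16 -0.21 10.01] twist 0.003 rows>= 3 from [ 487.78 -117.99  110.07] yaw 0.108 t 14.0
293.42466758628007 190.05661942659916
```

View pics/s2.png

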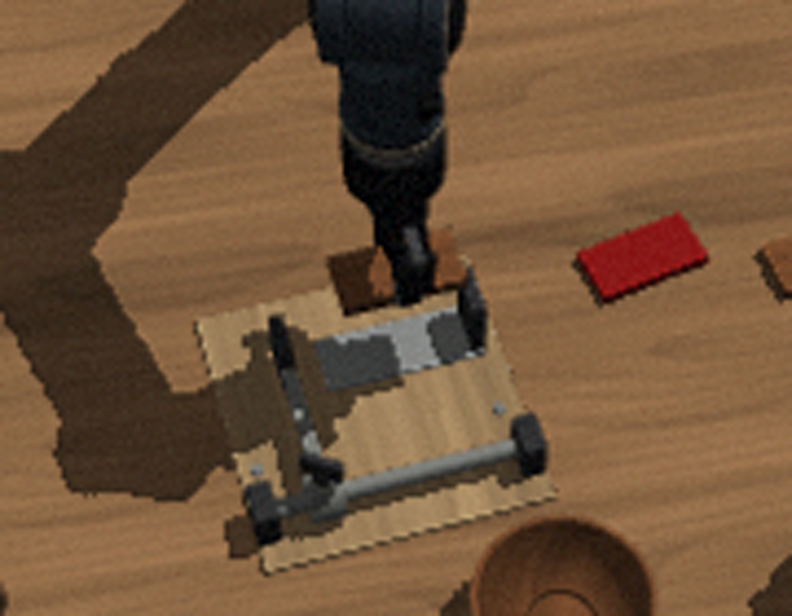

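Emit:
drive_tool(
  series=[
    [-0.16, -0.21, 2, 0],
    [-0.16, -0.21, 4, 0],
    [-0.16, -0.21, 6, 0],
    [-0.16, -0.21, 7.5, 0],
    [-0.16, -0.21, 8.7, 0],
    [-0.16, -0.21, 8.7, 0],
    [-0.16, -0.21, 8.7, 0],
    [-0.16, -0.21, 8.7, 0],
    [-0.16, -0.21, 8.7, 0],
  ],
)

```text
clock: 14.78
eef_pos: [486.2, -121.3, 24.2]
ee_rot: [[-0.105, 0.994, 0.002], [0.994, 0.105, -0.0], [-0.0, 0.002, -1.0]]
contact_force: [-0.5, 0.0, -0.6]
opening: 50.1
```

```bash
python3 - <<'E'
from h import *
p=b2w(0,-6); go(*p,10,.105)
E
```

```text
go [ 0.16 -0.02  1.42] twist 0.000 rows>= 1 from [ 486.15 -121.35   24.18] yaw 0.105 t 14.8
```

Emit:
drive_tool(
  series=[
    [0.15, 0, 0.4, 0],
    [0.15, 0, 0.8, 0],
    [0.15, 0, 1.1, 0],
    [0.15, 0, 1.3, 0],
    [0.15, 0, 1.45, 0],
    [0.15, 0, 1.5, 0],
    [0.15, 0, 1.5, 0],
    [0.15, 0, 1.5, 0],
  ],
)

```text
clock: 15.45
eef_pos: [484.9, -119.8, 9.2]
ee_rot: [[-0.105, 0.995, -0.0], [0.995, 0.105, 0.001], [0.001, -0.0, -1.0]]
contact_force: [-3.9, 1.1, 11.4]
opening: 50.4
```

Emit:
drive_tool(
  series=[
    [0, 0, 0, 0],
    [0, 0, 0, 0],
    [0, 0, 0, 0],
    [0, 0, 0, 0],
    [0, 0, 0, 0],
    [0, 0, -1, 0],
    [0, 0, -4, 0],
    [0, 0, -8, 0],
    [0, 0, -12, 0],
    [0, 0, -16, 0],
    [0, 0, -18, 0],
    [0, 0, -18, 0],
    [0, 0, -18, 0],
    [0, 0, -18, 0],
  ],
  hand=-1,
)

```text
clock: 16.62
eef_pos: [484.3, -119.7, 187.8]
ee_rot: [[-0.105, 0.994, -0.001], [0.994, 0.105, 0.0], [0.001, -0.001, -1.0]]
contact_force: [-0.1, 0.9, -0.9]
opening: 85.6
```

```bash
python3 - <<'E'
from h import *
st=bot.read_state(); s=cams.snapshot('wrist'); s['st']=st; np.save('w5.npy',s,allow_pickle=True); save('w5',s['color'],1.25); print(st['eef_pos'])
s,P,o=boards()
for b in o:
    if abs(b[0]-461)<50 and abs(b[1]-251)<60: go(b[0],b[1],60,b[2])
E
```

```text
[ 484.3  -119.68  187.79]
board c=(590.6,267.5) yaw -0.216 size [ 52. 103.] n 686 rgb [99. 59. 32.]
board c=(461.6,406.1) yaw -0.112 size [ 52. 104.] n 746 rgb [101.  60.  33.]
board c=(460.9,251.0) yaw 0.152 size [ 52. 101.] n 738 rgb [190. 125.  62.]
go [37.1   1.63 12.71] twist -0.047 rows>= 10 from [ 484.04 -119.67  186.93] yaw 0.105 t 16.7
```

View pics/w5.png

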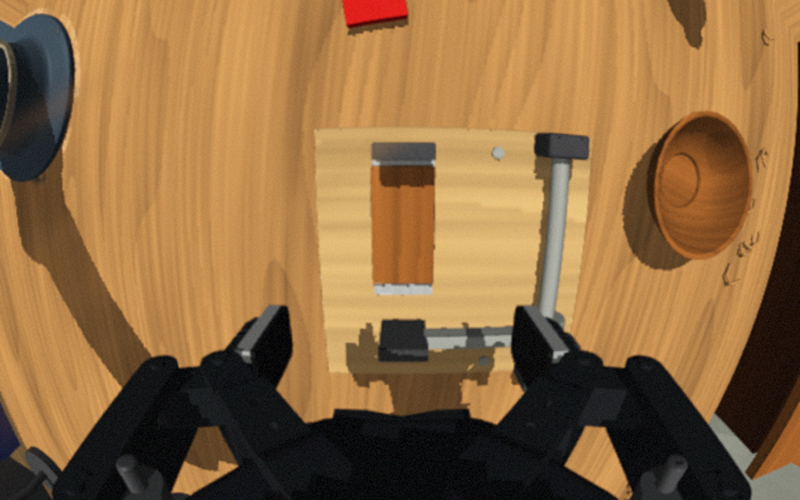

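Emit:
drive_tool(
  series=[
    [3, 0.15, 0, -0.02],
    [7, 0.3, 0, -0.05],
    [11, 0.5, 0, -0.05],
    [15, 0.7, 0, -0.05],
    [19, 0.85, 0, -0.05],
    [23, 1, 0, -0.05],
    [27, 1.2, 2, -0.05],
    [31, 1.4, 4, -0.05],
    [34, 1.5, 6, -0.05],
    [36.5, 1.6, 9, -0.05],
    [37.1, 1.6, 12, -0.05],
    [37.1, 1.6, 14.5, -0.05],
    [37.1, 1.6, 14.5, -0.05],
    [37.1, 1.6, 14.5, -0.05],
    [37.1, 1.6, 14.5, -0.05],
    [37.1, 1.6, 14.5, -0.05],
    [37.1, 1.6, 14.5, -0.05],
  ],
)

```text
clock: 18.13
eef_pos: [463.3, 250.8, 44.9]
ee_rot: [[-0.153, 0.988, 0.003], [0.988, 0.153, 0.002], [0.001, 0.003, -1.0]]
contact_force: [-0.3, 0.4, 0.4]
opening: 85.4
```

```bash
python3 - <<'E'
from h import *
go(461,251,0,.152)
E
```

```text
go [ 0.05 -0.24  4.49] twist 0.002 rows>= 2 from [463.33 250.8   44.92] yaw 0.154 t 18.1
```

Emit:
drive_tool(
  series=[
    [0, -0.2, 1.2, 0],
    [0, -0.2, 2.4, 0],
    [0, -0.2, 3.5, 0],
    [0, -0.2, 4.3, 0],
    [0, -0.2, 4.4, 0],
    [0, -0.2, 4.4, 0],
    [0, -0.2, 4.4, 0],
    [0, -0.2, 4.4, 0],
  ],
)

```text
clock: 18.8
eef_pos: [460.6, 250.7, -0.2]
ee_rot: [[-0.154, 0.988, 0.001], [0.988, 0.154, 0.001], [0.001, 0.001, -1.0]]
contact_force: [-0.5, -0.1, -0.1]
opening: 85.5
```

Emit:
drive_tool(
  series=[
    [0, 0, 0, 0],
    [0, 0, 0, 0],
    [0, 0, 0, 0],
    [0, 0, 0, 0],
    [0, 0, 0, 0],
    [0, 0, 0, 0],
    [0, 0, 0, 0],
    [0, 0, 0, 0],
  ],
  hand=1,
  force=60,
)

```text
clock: 19.47
eef_pos: [460.5, 250.6, 0.0]
ee_rot: [[-0.154, 0.988, 0.001], [0.988, 0.154, 0.001], [0.0, 0.001, -1.0]]
contact_force: [-0.2, -0.7, 4.5]
opening: 50.2
```

Emit:
drive_tool(
  series=[
    [0, 0, -1, 0],
    [0, 0, -3, 0],
    [0, 0, -6, 0],
    [0, 0, -9, 0],
    [0, 0, -12, 0],
    [0, 0, -12, 0],
    [0, 0, -12, 0],
    [0, 0, -12, 0],
    [0, 0, -12, 0],
  ],
)

```text
clock: 20.22
eef_pos: [459.3, 249.9, 118.3]
ee_rot: [[-0.154, 0.988, -0.002], [0.988, 0.154, -0.001], [-0.001, -0.002, -1.0]]
contact_force: [0.2, 0.8, -0.7]
opening: 50.6
```

```bash
python3 - <<'E'
from h import *
p=b2w(0,-6); go(*p,120,.105)
E
```

```text
go [-36.93  -3.08  -0.13] twist 0.050 rows>= 9 from [459.26 249.87 118.33] yaw 0.155 t 20.2
```

Emit:
drive_tool(
  series=[
    [-2, -0.2, 0, 0.01],
    [-5, -0.4, 0, 0.02],
    [-9, -0.7, 0, 0.03],
    [-13, -1.1, 0, 0.04],
    [-17, -1.4, 0, 0.05],
    [-21, -1.75, 0, 0.05],
    [-25, -2.1, 0, 0.05],
    [-29, -2.4, 0, 0.05],
    [-33, -2.75, 0, 0.05],
    [-35.5, -3, 0, 0.05],
    [-36.9, -3.1, 0, 0.05],
    [-36.9, -3.1, 2, 0.05],
    [-36.9, -3.1, 4, 0.05],
    [-36.9, -3.1, 6, 0.05],
    [-36.9, -3.1, 7.5, 0.05],
    [-36.9, -3.1, 7.5, 0.05],
    [-36.9, -3.1, 7.5, 0.05],
    [-36.9, -3.1, 7.5, 0.05],
    [-36.9, -3.1, 7.5, 0.05],
  ],
)

```text
clock: 21.8
eef_pos: [487.2, -119.1, 45.0]
ee_rot: [[-0.105, 0.994, 0.001], [0.994, 0.105, -0.0], [-0.0, 0.001, -1.0]]
contact_force: [0.5, 0.4, -0.6]
opening: 50.2
```

```bash
python3 - <<'E'
from h import *
p=b2w(0,-6); go(*p,20,.105)
E
```

```text
go [-0.05 -0.14  2.5 ] twist 0.000 rows>= 1 from [ 487.15 -119.09   44.99] yaw 0.105 t 21.8
```

Emit:
drive_tool(
  series=[
    [-0.05, -0.15, 0.6, 0],
    [-0.05, -0.15, 1.2, 0],
    [-0.05, -0.15, 1.7, 0],
    [-0.05, -0.15, 2.1, 0],
    [-0.05, -0.15, 2.4, 0],
    [-0.05, -0.15, 2.55, 0],
    [-0.05, -0.15, 2.55, 0],
    [-0.05, -0.15, 2.55, 0],
    [-0.05, -0.15, 2.55, 0],
  ],
)

```text
clock: 22.55
eef_pos: [484.8, -119.5, 19.9]
ee_rot: [[-0.105, 0.994, -0.001], [0.994, 0.105, 0.001], [0.001, -0.001, -1.0]]
contact_force: [-4.2, 1.3, 16.1]
opening: 50.1
```

Seated (16 N up). Release and go to the next.

Emit:
drive_tool(
  series=[
    [0, 0, 0, 0],
    [0, 0, 0, 0],
    [0, 0, 0, 0],
    [0, 0, 0, 0],
    [0, 0, 0, 0],
    [0, 0, -1, 0],
    [0, 0, -4, 0],
    [0, 0, -8, 0],
    [0, 0, -12, 0],
    [0, 0, -16, 0],
    [0, 0, -17, 0],
    [0, 0, -17, 0],
    [0, 0, -17, 0],
    [0, 0, -17, 0],
  ],
  hand=-1,
)

```text
clock: 23.72
eef_pos: [484.0, -119.3, 187.6]
ee_rot: [[-0.105, 0.994, -0.003], [0.994, 0.105, 0.0], [0.001, -0.002, -1.0]]
contact_force: [0.4, 0.1, -0.0]
opening: 85.3
```

```bash
python3 - <<'E'
from h import *
s,P,o=boards()
for b in o:
    if abs(b[0]-590)<60 and abs(b[1]-267)<70: go(b[0],b[1],40,b[2])
E
```

```text
board c=(590.4,266.6) yaw -0.214 size [ 52. 102.] n 692 rgb [99. 59. 32.]
board c=(461.5,404.9) yaw -0.116 size [ 52. 102.] n 741 rgb [101.  60.  33.]
go [37.25 14.7  14.71] twist 0.319 rows>= 11 from [ 483.84 -119.37  187.24] yaw 0.105 t 23.8
```

Emit:
drive_tool(
  series=[
    [3, 1.2, 0, 0.1],
    [6.5, 2.6, 0, 0.2],
    [10, 4, 0, 0.32],
    [13.5, 5.3, 0, 0.32],
    [17, 6.7, 0, 0.32],
    [20.5, 8.1, 0, 0.32],
    [24, 9.5, 0, 0.32],
    [27.5, 10.9, 2, 0.32],
    [31, 12.2, 4, 0.32],
    [34, 13.4, 6, 0.32],
    [36.5, 14.4, 9, 0.32],
    [37.3, 14.7, 12, 0.32],
    [37.3, 14.7, 14.5, 0.32],
    [37.3, 14.7, 14.5, 0.32],
    [37.3, 14.7, 14.5, 0.32],
    [37.3, 14.7, 14.5, 0.32],
    [37.3, 14.7, 14.5, 0.32],
    [37.3, 14.7, 14.5, 0.32],
  ],
)

```text
clock: 25.27
eef_pos: [593.5, 266.6, 45.8]
ee_rot: [[0.214, 0.977, 0.003], [0.977, -0.214, 0.001], [0.002, 0.003, -1.0]]
contact_force: [-0.7, 0.7, 0.2]
opening: 85.9
```

```bash
python3 - <<'E'
from h import *
go(590.4,266.6,0,-.213)
E
```

```text
go [-0.07 -0.31  4.58] twist -0.003 rows>= 2 from [593.47 266.57  45.83] yaw -0.216 t 25.3
```

Emit:
drive_tool(
  series=[
    [-0.05, -0.25, 1.2, 0],
    [-0.05, -0.25, 2.4, 0],
    [-0.05, -0.25, 3.5, 0],
    [-0.05, -0.25, 4.3, 0],
    [-0.05, -0.25, 4.5, 0],
    [-0.05, -0.25, 4.5, 0],
    [-0.05, -0.25, 4.5, 0],
    [-0.05, -0.25, 4.5, 0],
  ],
)

```text
clock: 25.93
eef_pos: [590.1, 266.9, -0.9]
ee_rot: [[0.213, 0.977, 0.001], [0.977, -0.213, 0.0], [0.001, 0.001, -1.0]]
contact_force: [0.5, -0.1, -0.4]
opening: 85.4
```

Emit:
drive_tool(
  series=[
    [0, 0, 0, 0],
    [0, 0, 0, 0],
    [0, 0, 0, 0],
    [0, 0, 0, 0],
    [0, 0, 0, 0],
    [0, 0, 0, 0],
    [0, 0, 0, 0],
    [0, 0, 0, 0],
  ],
  hand=1,
  force=60,
)

```text
clock: 26.6
eef_pos: [590.4, 267.1, -0.3]
ee_rot: [[0.213, 0.977, 0.002], [0.977, -0.213, 0.001], [0.001, 0.001, -1.0]]
contact_force: [-0.9, -0.7, 6.2]
opening: 50.3
```

Emit:
drive_tool(
  series=[
    [0, 0, -1, 0],
    [0, 0, -3, 0],
    [0, 0, -6, 0],
    [0, 0, -9, 0],
    [0, 0, -12, 0],
    [0, 0, -12, 0],
    [0, 0, -12, 0],
    [0, 0, -12, 0],
    [0, 0, -12, 0],
  ],
)

```text
clock: 27.35
eef_pos: [588.4, 266.3, 117.2]
ee_rot: [[0.213, 0.977, -0.003], [0.977, -0.213, -0.001], [-0.002, -0.003, -1.0]]
contact_force: [-0.2, -0.0, -0.9]
opening: 50.3
```

```bash
python3 - <<'E'
from h import *
p=b2w(0,-6); go(*p,120,.105)
E
```

```text
go [-39.91  -1.79  -0.19] twist -0.320 rows>= 10 from [588.36 266.3  117.25] yaw -0.215 t 27.4
```

Emit:
drive_tool(
  series=[
    [-2, -0.1, 0, -0.05],
    [-5, -0.2, 0, -0.1],
    [-9, -0.4, 0, -0.16],
    [-13, -0.6, 0, -0.22],
    [-17, -0.8, 0, -0.28],
    [-21, -0.95, 0, -0.32],
    [-25, -1.1, 0, -0.32],
    [-29, -1.3, 0, -0.32],
    [-33, -1.5, 0, -0.32],
    [-36.5, -1.6, 0, -0.32],
    [-39, -1.75, 0, -0.32],
    [-39.9, -1.8, 0, -0.32],
    [-39.9, -1.8, 2, -0.32],
    [-39.9, -1.8, 4, -0.32],
    [-39.9, -1.8, 6, -0.32],
    [-39.9, -1.8, 6, -0.32],
    [-39.9, -1.8, 6, -0.32],
    [-39.9, -1.8, 6, -0.32],
    [-39.9, -1.8, 6, -0.32],
    [-39.9, -1.8, 6, -0.32],
  ],
)

```text
clock: 29.02
eef_pos: [487.8, -119.1, 59.8]
ee_rot: [[-0.105, 0.994, 0.002], [0.994, 0.105, -0.0], [-0.0, 0.002, -1.0]]
contact_force: [-0.2, -0.5, -0.7]
opening: 50.3
```

```bash
python3 - <<'E'
from h import *
p=b2w(0,-6); go(*p,32,.105)
E
```

```text
go [-0.05 -0.21  2.78] twist 0.000 rows>= 1 from [ 487.79 -119.06   59.77] yaw 0.105 t 29.0
```

Emit:
drive_tool(
  series=[
    [-0.05, -0.15, 0.6, 0],
    [-0.05, -0.15, 1.2, 0],
    [-0.05, -0.15, 1.8, 0],
    [-0.05, -0.15, 2.3, 0],
    [-0.05, -0.15, 2.6, 0],
    [-0.05, -0.15, 2.8, 0],
    [-0.05, -0.15, 2.8, 0],
    [-0.05, -0.15, 2.8, 0],
    [-0.05, -0.15, 2.8, 0],
  ],
)

```text
clock: 29.77
eef_pos: [485.0, -119.7, 31.6]
ee_rot: [[-0.105, 0.995, -0.001], [0.995, 0.105, 0.001], [0.001, -0.001, -1.0]]
contact_force: [-5.2, 1.6, 11.9]
opening: 50.4
```

Emit:
drive_tool(
  series=[
    [0, 0, 0, 0],
    [0, 0, 0, 0],
    [0, 0, 0, 0],
    [0, 0, 0, 0],
    [0, 0, 0, 0],
    [0, 0, -1, 0],
    [0, 0, -4, 0],
    [0, 0, -8, 0],
    [0, 0, -12, 0],
    [0, 0, -16, 0],
    [0, 0, -16, 0],
    [0, 0, -16, 0],
    [0, 0, -16, 0],
    [0, 0, -16, 0],
  ],
  hand=-1,
)

```text
clock: 30.93
eef_pos: [484.3, -119.6, 189.6]
ee_rot: [[-0.105, 0.994, -0.003], [0.994, 0.105, 0.0], [0.001, -0.003, -1.0]]
contact_force: [0.3, 0.3, 0.4]
opening: 85.4
```

```bash
python3 - <<'E'
from h import *
st=bot.read_state(); s=cams.snapshot('wrist'); s['st']=st; np.save('w6.npy',s,allow_pickle=True); save('w6',s['color'],1.25)
s,P,o=boards()
for b in o: go(b[0],b[1],40,b[2])
E
```

```text
board c=(461.5,404.4) yaw -0.113 size [ 52. 102.] n 742 rgb [101.  60.  33.]
go [52.35  3.25 14.96] twist 0.218 rows>= 14 from [ 484.44 -119.67  189.3 ] yaw 0.105 t 31.0
```

View pics/w6.png

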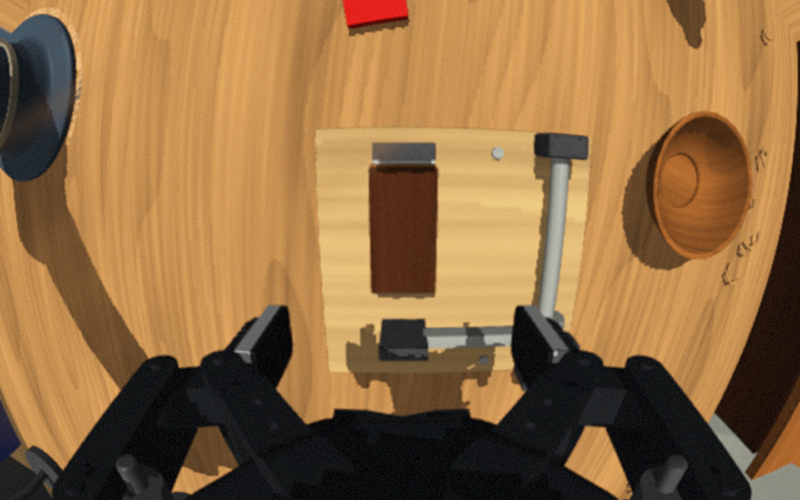

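Emit:
drive_tool(
  series=[
    [3, 0.2, 0, 0.05],
    [7, 0.45, 0, 0.1],
    [11, 0.7, 0, 0.15],
    [15, 0.9, 0, 0.22],
    [19, 1.2, 0, 0.22],
    [23, 1.4, 0, 0.22],
    [27, 1.7, 0, 0.22],
    [31, 1.9, 0, 0.22],
    [35, 2.2, 0, 0.22],
    [39, 2.4, 2, 0.22],
    [43, 2.7, 4, 0.22],
    [47, 2.9, 6, 0.22],
    [50, 3.1, 8.5, 0.22],
    [52.3, 3.2, 11, 0.22],
    [52.3, 3.2, 14.5, 0.22],
    [52.3, 3.2, 14.5, 0.22],
    [52.3, 3.2, 14.5, 0.22],
    [52.3, 3.2, 14.5, 0.22],
    [52.3, 3.2, 14.5, 0.22],
    [52.3, 3.2, 14.5, 0.22],
  ],
)

```text
clock: 32.7
eef_pos: [464.0, 403.6, 48.0]
ee_rot: [[0.116, 0.993, 0.003], [0.993, -0.116, 0.002], [0.003, 0.003, -1.0]]
contact_force: [-0.4, 0.3, 0.6]
opening: 85.7
```

```bash
python3 - <<'E'
from h import *
go(461.5,404.7,0,-.113)
E
```

```text
go [ 0.07 -0.27  4.8 ] twist -0.004 rows>= 2 from [464.01 403.56  47.96] yaw -0.117 t 32.7
```

Emit:
drive_tool(
  series=[
    [0.05, -0.2, 1.2, 0],
    [0.05, -0.2, 2.4, 0],
    [0.05, -0.2, 3.5, 0],
    [0.05, -0.2, 4.3, 0],
    [0.05, -0.2, 4.7, 0],
    [0.05, -0.2, 4.7, 0],
    [0.05, -0.2, 4.7, 0],
    [0.05, -0.2, 4.7, 0],
  ],
)

```text
clock: 33.37
eef_pos: [460.8, 404.6, -1.0]
ee_rot: [[0.115, 0.993, 0.0], [0.993, -0.115, 0.001], [0.001, 0.0, -1.0]]
contact_force: [0.5, -0.5, 0.8]
opening: 85.6
```

Emit:
drive_tool(
  series=[
    [0, 0, 0, 0],
    [0, 0, 0, 0],
    [0, 0, 0, 0],
    [0, 0, 0, 0],
    [0, 0, 0, 0],
    [0, 0, 0, 0],
    [0, 0, 0, 0],
    [0, 0, 0, 0],
  ],
  hand=1,
  force=60,
)

```text
clock: 34.03
eef_pos: [461.2, 404.9, -0.3]
ee_rot: [[0.115, 0.993, 0.001], [0.993, -0.115, 0.001], [0.001, 0.001, -1.0]]
contact_force: [-0.1, -1.0, 5.9]
opening: 50.0
```

Emit:
drive_tool(
  series=[
    [0, 0, -1, 0],
    [0, 0, -3, 0],
    [0, 0, -6, 0],
    [0, 0, -9, 0],
    [0, 0, -12, 0],
    [0, 0, -13, 0],
    [0, 0, -13, 0],
    [0, 0, -13, 0],
    [0, 0, -13, 0],
  ],
)

```text
clock: 34.78
eef_pos: [459.5, 403.3, 127.0]
ee_rot: [[0.115, 0.993, -0.003], [0.993, -0.115, -0.002], [-0.003, -0.002, -1.0]]
contact_force: [-0.9, 0.0, -1.1]
opening: 50.1
```

```bash
python3 - <<'E'
from h import *
p=b2w(0,-6); go(*p,130,.105)
E
```

```text
go [-51.66   8.62  -0.18] twist -0.220 rows>= 13 from [459.5  403.34 126.98] yaw -0.115 t 34.8
```

Emit:
drive_tool(
  series=[
    [-2, 0.3, 0, -0.03],
    [-5.5, 0.9, 0, -0.07],
    [-9.5, 1.6, 0, -0.12],
    [-13.5, 2.2, 0, -0.16],
    [-17.5, 2.9, 0, -0.2],
    [-21.5, 3.6, 0, -0.22],
    [-25.5, 4.3, 0, -0.22],
    [-29.5, 4.9, 0, -0.22],
    [-33.5, 5.6, 0, -0.22],
    [-37.5, 6.3, 0, -0.22],
    [-41.5, 6.9, 0, -0.22],
    [-45.5, 7.6, 0, -0.22],
    [-49, 8.2, 0, -0.22],
    [-51, 8.5, 0, -0.22],
    [-51.7, 8.6, 1, -0.22],
    [-51.7, 8.6, 3, -0.22],
    [-51.7, 8.6, 5, -0.22],
    [-51.7, 8.6, 5.5, -0.22],
    [-51.7, 8.6, 5.5, -0.22],
    [-51.7, 8.6, 5.5, -0.22],
  ],
)

```text
clock: 36.45
eef_pos: [486.3, -118.1, 73.1]
ee_rot: [[-0.106, 0.994, -0.002], [0.994, 0.106, 0.001], [0.001, -0.002, -1.0]]
contact_force: [0.5, 0.0, -0.8]
opening: 50.2
```

Emit:
drive_tool(
  series=[
    [0, 0, 0, 0],
    [0, 0, 0, 0],
    [0, 0, 0, 0],
  ],
)

```text
clock: 36.7
eef_pos: [487.3, -119.0, 74.6]
ee_rot: [[-0.105, 0.994, 0.002], [0.994, 0.105, -0.0], [-0.0, 0.002, -1.0]]
contact_force: [-0.1, -0.4, -1.4]
opening: 49.9
```

```bash
python3 - <<'E'
from h import *
p=b2w(0,-6); go(*p,44,.105)
E
```

```text
go [-0.06 -0.16  3.06] twist 0.000 rows>= 1 from [ 487.3  -118.99   74.59] yaw 0.105 t 36.7
```

Emit:
drive_tool(
  series=[
    [-0.05, -0.12, 0.6, 0],
    [-0.05, -0.12, 1.3, 0],
    [-0.05, -0.12, 2, 0],
    [-0.05, -0.12, 2.5, 0],
    [-0.05, -0.12, 2.8, 0],
    [-0.05, -0.12, 3, 0],
    [-0.05, -0.12, 3.05, 0],
    [-0.05, -0.12, 3.05, 0],
    [-0.05, -0.12, 3.05, 0],
  ],
)

```text
clock: 37.45
eef_pos: [485.0, -119.6, 43.7]
ee_rot: [[-0.105, 0.995, -0.001], [0.995, 0.105, 0.0], [0.001, -0.001, -1.0]]
contact_force: [-2.4, 1.3, 6.4]
opening: 50.4
```

Emit:
drive_tool(
  series=[
    [0, 0, 0, 0],
    [0, 0, 0, 0],
    [0, 0, 0, 0],
    [0, 0, 0, 0],
    [0, 0, 0, 0],
    [0, 0, -1, 0],
    [0, 0, -4, 0],
    [0, 0, -8, 0],
    [0, 0, -12, 0],
    [0, 0, -14, 0],
    [0, 0, -14, 0],
    [0, 0, -14, 0],
    [0, 0, -14, 0],
  ],
  hand=-1,
)

```text
clock: 38.53
eef_pos: [484.7, -119.6, 182.9]
ee_rot: [[-0.105, 0.994, -0.001], [0.994, 0.105, 0.0], [0.0, -0.001, -1.0]]
contact_force: [0.1, 0.3, -0.6]
opening: 85.4
```

```bash
python3 - <<'E'
from h import *
st=bot.read_state(); s=cams.snapshot('wrist'); s['st']=st; np.save('w7.npy',s,allow_pickle=True); save('w7',s['color'],1.25)
go(625,-201,130,-.539); print(st['q'])
E
```

```text
go [-9.58 13.13  5.19] twist 0.644 rows>= 6 from [ 484.46 -119.5   182.25] yaw 0.105 t 38.6
[ 0.09  0.24  0.08  2.   -0.02  0.91  0.29]
```

View pics/w7.png

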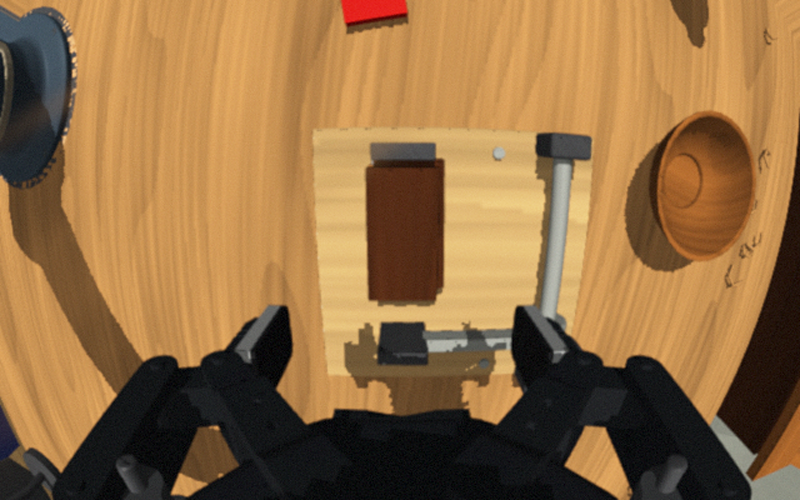

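```bash
python3 - <<'E'
from h import *
s=np.load('w7.npy',allow_pickle=True).item(); save('w7c',cv2.convertScaleAbs(s['color'][105:255,260:380],alpha=1.7),5)
E
```

```text
(no output)
```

View pics/w7c.png

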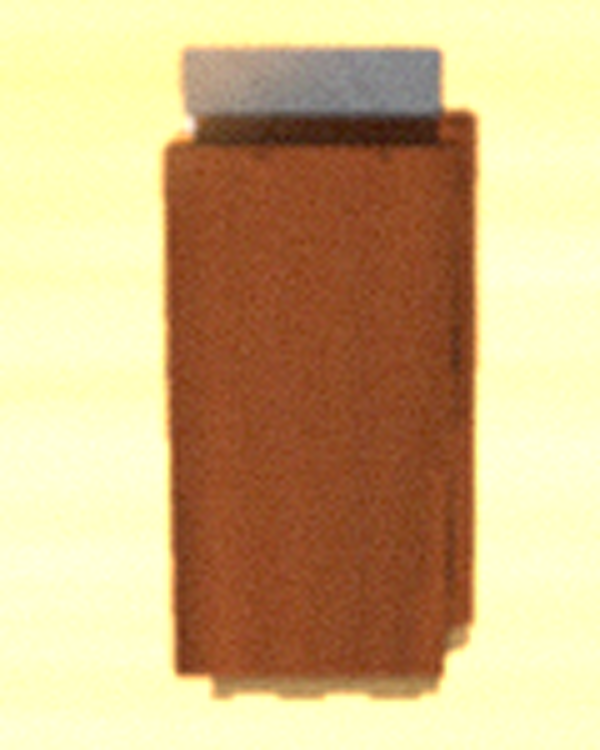

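```bash
python3 - <<'E'
from h import *
s=np.load('w7.npy',allow_pickle=True).item()
R=np.array([[np.cos(J[2]),np.sin(J[2])],[-np.sin(J[2]),np.cos(J[2])]])
def b(u,v,z): return R@(wpx(s,u/5+260-.4,v/5+105-.4,z)[:2]-J[:2])
for n,u,v,z in [('top TL',165,143,56),('top TR',445,143,56),('top BL',178,677,56),('top BR',441,677,56),('3rd TR',476,113,44),('3rd BR',471,625,44),('2nd? BR',466,645,32),('tan B',325,697,32),('tan BL',213,697,32),('tan BR',437,697,32),('fence TL',185,48,65),('fence TR',440,48,65),('fence in R',440,115,65),('fence in L',188,115,65)]: print(n,b(u,v,z))
# top camera view of the pile
t=cams.snapshot('top'); P=cloud(t); r=(P[...,:2]-J[:2])@R.T; m=(np.abs(r[...,0])<70)&(np.abs(r[...,1])<80)&(P[...,2]>12)
for lo,hi in((14,26),(26,38),(38,50),(50,62)):
    q=r[m&(P[...,2]>lo)&(P[...,2]<hi)]
    if len(q)>5: print(lo,hi,len(q),np.percentile(q,[2,50,98],axis=0).round(1).tolist())
E
```

```text
top TL [-25.3  44.6]
top TR [23.14 44.67]
top BL [-24.96 -54.86]
top BR [ 24.74 -54.77]
3rd TR [29.75 49.46]
3rd BR [ 31.4  -48.94]
2nd? BR [ 31.9  -58.08]
tan B [  3.12 -69.64]
tan BL [-20.02 -69.75]
tan BR [ 26.3  -69.71]
fence TL [-20.99  61.13]
fence TR [21.34 61.22]
fence in R [21.46 49.95]
fence in L [-20.56  49.86]
14 26 9 [[-25.8, 38.8], [-21.0, 56.5], [2.6, 62.2]]
38 50 56 [[-24.5, 22.3], [7.0, 46.6], [31.4, 61.8]]
50 62 144 [[-23.9, 24.4], [3.9, 36.4], [25.4, 50.3]]
```

```bash
python3 - <<'E'
from h import *
p=b2w(0,-3); go(*p,25,.105)
E
```

```text
go [ 0.25  0.18 15.7 ] twist 0.000 rows>= 4 from [ 484.44 -119.5   181.96] yaw 0.105 t 38.6
```

Emit:
drive_tool(
  series=[
    [0.25, 0.1, 3, 0],
    [0.25, 0.1, 6, 0],
    [0.25, 0.1, 8, 0],
    [0.25, 0.1, 10, 0],
    [0.25, 0.1, 11.5, 0],
    [0.25, 0.1, 13, 0],
    [0.25, 0.1, 14.5, 0],
    [0.25, 0.1, 15.5, 0],
    [0.25, 0.1, 15.5, 0],
    [0.25, 0.1, 15.5, 0],
    [0.25, 0.1, 15.5, 0],
    [0.25, 0.1, 15.5, 0],
  ],
)

```text
clock: 39.63
eef_pos: [486.9, -117.3, 29.0]
ee_rot: [[-0.105, 0.994, 0.001], [0.994, 0.105, -0.0], [-0.0, 0.001, -1.0]]
contact_force: [0.3, 0.2, -0.2]
opening: 85.7
```

```bash
python3 - <<'E'
from h import *
p=b2w(0,-3); go(*p,25,.105)
E
```

```text
go [ 0.06 -0.13  0.4 ] twist -0.000 rows>= 1 from [ 486.87 -117.26   28.99] yaw 0.105 t 39.6
```

Emit:
drive_tool(
  series=[
    [0.05, -0.15, 0.4, 0],
    [0.05, -0.15, 0.4, 0],
    [0.05, -0.15, 0.4, 0],
    [0.05, -0.15, 0.4, 0],
    [0.05, -0.15, 0.4, 0],
    [0.05, -0.15, 0.4, 0],
    [0.05, -0.15, 0.4, 0],
    [0.05, -0.15, 0.4, 0],
    [0.05, -0.15, 0.4, 0],
    [0.05, -0.15, 0.4, 0],
  ],
  hand=1,
  force=40,
)

```text
clock: 40.47
eef_pos: [485.3, -116.8, 24.9]
ee_rot: [[-0.105, 0.994, 0.001], [0.994, 0.105, -0.0], [-0.0, 0.001, -1.0]]
contact_force: [-0.4, 0.5, 5.2]
opening: 51.5
```

Emit:
drive_tool(
  series=[
    [0, 0, 0, 0],
    [0, 0, 0, 0],
    [0, 0, 0, 0],
    [0, 0, 0, 0],
    [0, 0, 0, 0],
    [0, 0, -2, 0],
    [0, 0, -5, 0],
    [0, 0, -9, 0],
    [0, 0, -13, 0],
    [0, 0, -15.7, 0],
    [0, 0, -15.7, 0],
    [0, 0, -15.7, 0],
    [0, 0, -15.7, 0],
  ],
  hand=-1,
)

```text
clock: 41.55
eef_pos: [484.0, -116.7, 180.6]
ee_rot: [[-0.105, 0.994, -0.001], [0.994, 0.105, 0.0], [0.0, -0.001, -1.0]]
contact_force: [-0.2, 0.3, 0.3]
opening: 85.3
```

```bash
python3 - <<'E'
from h import *
st=bot.read_state(); s=cams.snapshot('wrist'); s['st']=st; np.save('w8.npy',s,allow_pickle=True); save('w8c',cv2.convertScaleAbs(s['color'][105:255,260:380],alpha=1.7),5)
go(625,-201,130,-.539)
E
```

```text
go [-9.88 13.18  4.96] twist 0.644 rows>= 6 from [ 483.65 -116.56  179.99] yaw 0.105 t 41.6
```

View pics/w8c.png

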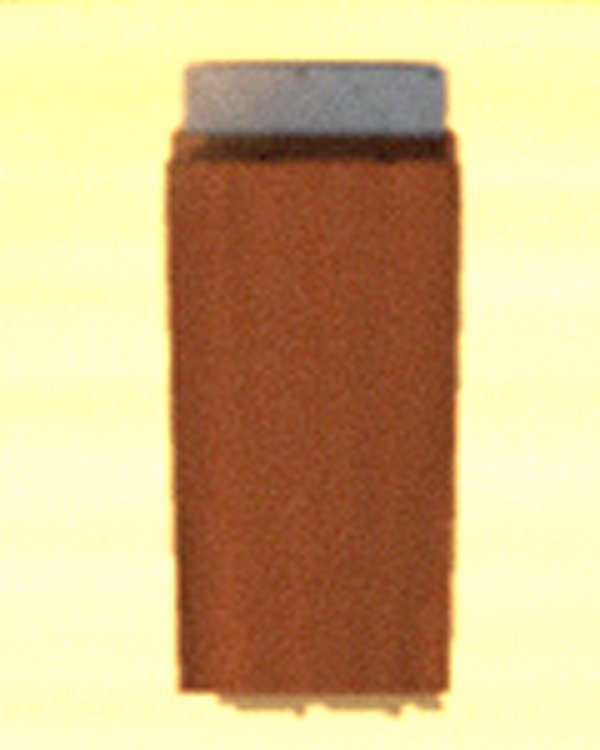

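Emit:
drive_tool(
  series=[
    [-2, 2.6, 0, 0.12],
    [-4, 5.3, 0, 0.24],
    [-6, 8, 0, 0.36],
    [-8, 10.6, 1, 0.48],
    [-9.9, 13.2, 3, 0.6],
    [-9.9, 13.2, 5, 0.644],
    [-9.9, 13.2, 5, 0.644],
    [-9.9, 13.2, 5, 0.644],
    [-9.9, 13.2, 5, 0.644],
    [-9.9, 13.2, 5, 0.644],
    [-9.9, 13.2, 5, 0.644],
    [-9.9, 13.2, 5, 0.644],
  ],
)

```text
clock: 42.6
eef_pos: [626.6, -201.3, 132.7]
ee_rot: [[0.513, 0.858, 0.002], [0.858, -0.513, -0.0], [0.001, 0.002, -1.0]]
contact_force: [0.2, 0.3, -0.8]
opening: 85.3
```

```bash
python3 - <<'E'
from h import *
go(624.9,-201,56,-.539); print(bot.read_state()['q'])
E
```

```text
go [-0.07 -0.18  7.67] twist 0.001 rows>= 2 from [ 626.63 -201.32  132.7 ] yaw -0.538 t 42.6
[ 0.09  0.54  0.22  1.69 -0.14  0.93 -0.17]
```

Emit:
drive_tool(
  series=[
    [-0.05, -0.15, 2, 0],
    [-0.05, -0.15, 4, 0],
    [-0.05, -0.15, 5.5, 0],
    [-0.05, -0.15, 7, 0],
    [-0.05, -0.15, 7.6, 0],
    [-0.05, -0.15, 7.6, 0],
    [-0.05, -0.15, 7.6, 0],
    [-0.05, -0.15, 7.6, 0],
    [-0.05, -0.15, 7.6, 0],
  ],
)

```text
clock: 43.35
eef_pos: [625.6, -201.3, 56.6]
ee_rot: [[0.513, 0.858, 0.002], [0.858, -0.513, -0.0], [0.001, 0.002, -1.0]]
contact_force: [-0.7, 0.3, 0.3]
opening: 85.1
```

Emit:
drive_tool(
  series=[
    [0, 0, 0, 0],
    [0, 0, 0, 0],
    [0, 0, 0, 0],
    [0, 0, 0, 0],
    [0, 0, 0, 0],
    [0, 0, 0, 0],
    [0, 0, 0, 0],
    [0, 0, 0, 0],
    [0, 0, 0, 0],
    [0, 0, 0, 0],
  ],
  hand=1,
  force=60,
)

```text
clock: 44.18
eef_pos: [624.8, -201.0, 55.3]
ee_rot: [[0.513, 0.858, -0.0], [0.858, -0.513, 0.0], [0.0, -0.0, -1.0]]
contact_force: [-1.1, -0.2, 1.8]
opening: 7.6
```

```bash
python3 - <<'E'
from h import *
p=b2w(130,24-80); go(*p,56,-.539); p=b2w(130,24-88); go(*p,56,-.539)
E
```

```text
go [ 3.64 -2.7  -0.06] twist 0.000 rows>= 2 from [ 624.81 -200.99   55.35] yaw -0.539 t 44.2
go [ 3.   -2.22 -0.06] twist 0.000 rows>= 1 from [ 624.81 -200.99   55.35] yaw -0.539 t 44.2
```

Emit:
drive_tool(
  series=[
    [0.4, -0.3, 0, 0],
    [0.8, -0.59, 0, 0],
    [1.2, -0.89, 0, 0],
    [1.6, -1.19, 0, 0],
    [2, -1.48, 0, 0],
    [2.4, -1.78, 0, 0],
    [2.8, -2.08, 0, 0],
    [3.1, -2.3, 0, 0],
    [3.3, -2.45, 0, 0],
    [3.5, -2.6, 0, 0],
    [3.5, -2.6, 0, 0],
    [3.5, -2.6, 0, 0],
    [3.5, -2.6, 0, 0],
  ],
)

```text
clock: 45.27
eef_pos: [620.3, -157.9, 55.3]
ee_rot: [[0.514, 0.858, -0.0], [0.858, -0.514, 0.0], [-0.0, -0.0, -1.0]]
contact_force: [-0.7, -3.5, 2.9]
opening: 7.9
```

```bash
python3 - <<'E'
from h import *
st=bot.read_state(); d=st['eef_pos'][:2]-[611.7,-76.1]; a=J[2]; print(d@[np.sin(a),-np.cos(a)], st['contact_force'],st['contact_force'][:2]@[np.sin(a),-np.cos(a)])
E
```

```text
82.25365124822824 [-0.66 -3.48  2.86] 3.3885492030348745
```

Emit:
drive_tool(
  series=[
    [0.08, -0.06, 0, 0],
    [0.16, -0.12, 0, 0],
    [0.2, -0.15, 0, 0],
    [0.2, -0.15, 0, 0],
    [0.2, -0.15, 0, 0],
    [0.2, -0.15, 0, 0],
  ],
)

```text
clock: 45.77
eef_pos: [620.1, -156.2, 55.3]
ee_rot: [[0.514, 0.858, 0.0], [0.858, -0.514, -0.001], [-0.001, 0.001, -1.0]]
contact_force: [-0.8, -4.9, 1.8]
opening: 7.8
```

```bash
python3 - <<'E'
from h import *
st=bot.read_state(); d=st['eef_pos'][:2]-[611.7,-76.1]; a=J[2]; print(d@[np.sin(a),-np.cos(a)], st['contact_force'],st['contact_force'][:2]@[np.sin(a),-np.cos(a)])
E
```

```text
80.58612068599382 [-0.82 -4.92  1.82] 4.809910289382645
```

Emit:
drive_tool(
  series=[
    [0.08, -0.06, 0, 0],
    [0.12, -0.09, 0, 0],
    [0.16, -0.12, 0, 0],
    [0.16, -0.12, 0, 0],
    [0.16, -0.12, 0, 0],
    [0.16, -0.12, 0, 0],
  ],
)

```text
clock: 46.27
eef_pos: [620.1, -155.6, 55.4]
ee_rot: [[0.514, 0.858, 0.001], [0.858, -0.514, -0.003], [-0.002, 0.002, -1.0]]
contact_force: [-1.0, -8.1, 0.6]
opening: 7.8
```

```bash
python3 - <<'E'
from h import *
st=bot.read_state(); d=st['eef_pos'][:2]-[611.7,-76.1]; a=J[2]; print(d@[np.sin(a),-np.cos(a)], st['contact_force'],st['contact_force'][:2]@[np.sin(a),-np.cos(a)])
E
```

```text
79.96213464718406 [-1.03 -8.11  0.6 ] 7.956157704322665
```

Emit:
drive_tool(
  series=[
    [0, 0, 0, 0.1],
    [0, 0, 0, 0.2],
    [0, 0, 0, 0.3],
    [0, 0, 0, 0.4],
    [0, 0, 0, 0.5],
    [0, 0, 0, 0.6],
    [0, 0, 0, 0.7],
    [0, 0, 0, 0.8],
    [0, 0, 0, 0.9],
    [0, 0, 0, 1.0],
    [0, 0, 0, 1.1],
    [0, 0, 0, 1.2],
    [0, 0, 0, 1.3],
    [0, 0, 0, 1.4],
    [0, 0, 0, 1.5],
    [0, 0, 0, 1.56],
    [0, 0, 0, 1.56],
    [0, 0, 0, 1.56],
    [0, 0, 0, 1.56],
  ],
)

```text
clock: 47.85
eef_pos: [620.1, -155.7, 55.4]
ee_rot: [[0.864, -0.503, 0.001], [-0.503, -0.864, -0.004], [0.003, 0.003, -1.0]]
contact_force: [-1.2, -7.9, 1.1]
opening: 8.1
```

```bash
python3 - <<'E'
from h import *
st=bot.read_state(); d=st['eef_pos'][:2]-[611.7,-76.1]; a=J[2]; print(d@[np.sin(a),-np.cos(a)], st['contact_force'],st['wrist_torque'],'wing yaw-bed',np.arctan2(st['ee_rot'][1,1],st['ee_rot'][0,1])+np.pi/2-a,st['q'])
E
```

```text
80.03605458415164 [-1.18 -7.91  1.13] [-1.58  0.26  0.65] wing yaw-bed -0.6319693571860601 [-0.25  0.67  0.61  1.8  -0.5   0.83 -1.49]
```

Emit:
drive_tool(
  series=[
    [0, 0, 0, 0],
    [0, 0, 0, 0],
    [0, 0, 0, 0],
    [0, 0, 0, 0],
    [0, 0, 0, 0],
    [0, 0, 0, 0],
    [0, 0, -2, 0],
    [0, 0, -5, 0],
    [0, 0, -9, 0],
    [0, 0, -13, 0],
    [0, 0, -16, 0],
    [0, 0, -16, 0],
    [0, 0, -16, 0],
    [0, 0, -16, 0],
  ],
  hand=-1,
)

```text
clock: 49.02
eef_pos: [619.5, -152.6, 214.5]
ee_rot: [[0.864, -0.504, -0.001], [-0.504, -0.864, 0.001], [-0.002, -0.0, -1.0]]
contact_force: [-0.3, 0.1, -1.0]
opening: 85.6
```

```bash
python3 - <<'E'
from h import *
print(bot.read_state()['eef_pos'],bot.read_state()['clock'])
go(*b2w(-15,-80),240,.105)
E
```

```text
[ 619.48 -152.58  214.5 ] 49.0167
go [-10.04  10.75  -2.54] twist -2.204 rows>= 18 from [ 619.48 -152.58  214.5 ] yaw -2.099 t 49.0
```

Emit:
drive_tool(
  series=[
    [-1, 1, -2.5, -0.12],
    [-2, 2, -2.5, -0.24],
    [-3, 3, -2.5, -0.36],
    [-4, 4, -2.5, -0.48],
    [-5, 5, -2.5, -0.6],
    [-6, 6, -2.5, -0.72],
    [-7, 7, -2.5, -0.84],
    [-8, 8, -2.5, -0.96],
    [-8, 8, -2.5, -1.08],
    [-8, 8, -2.5, -1.2],
    [-8, 8, -2.5, -1.32],
    [-8, 8, -2.5, -1.44],
    [-8, 8, -2.5, -1.56],
    [-8, 8, -2.5, -1.68],
    [-8, 8, -2.5, -1.8],
    [-8, 8, -2.5, -1.92],
    [-8, 8, -2.5, -2.04],
    [-8, 8, -2.5, -2.16],
    [-8, 8, -2.5, -2.2],
    [-8, 8, -2.5, -2.2],
  ],
)

```text
clock: 50.68
eef_pos: [509.6, -181.4, 238.3]
ee_rot: [[-0.102, 0.995, -0.004], [0.995, 0.102, 0.001], [0.002, -0.004, -1.0]]
contact_force: [-0.4, 0.4, 0.7]
opening: 85.3
```

Emit:
drive_tool(
  series=[
    [0, 0, 0, 0],
    [0, 0, 0, 0],
    [0, 0, 0, 0],
    [0, 0, 0, 0],
    [0, 0, 0, 0],
    [0, 0, 0, 0],
  ],
)

```text
clock: 51.18
eef_pos: [510.6, -181.9, 240.3]
ee_rot: [[-0.101, 0.995, 0.0], [0.995, 0.101, 0.0], [0.0, 0.0, -1.0]]
contact_force: [-0.2, 0.3, -0.1]
opening: 85.5
```

```bash
python3 - <<'E'
from h import *
st=bot.read_state(); s=cams.snapshot('wrist'); s['st']=st; np.save('w9.npy',s,allow_pickle=True); save('w9',cv2.convertScaleAbs(s['color'][60:290,190:470],alpha=1.5),2.8); print(st['eef_pos'],st['clock'])
boards()
E
```

```text
[ 510.64 -181.92  240.28] 51.1833
```

View pics/w9.png

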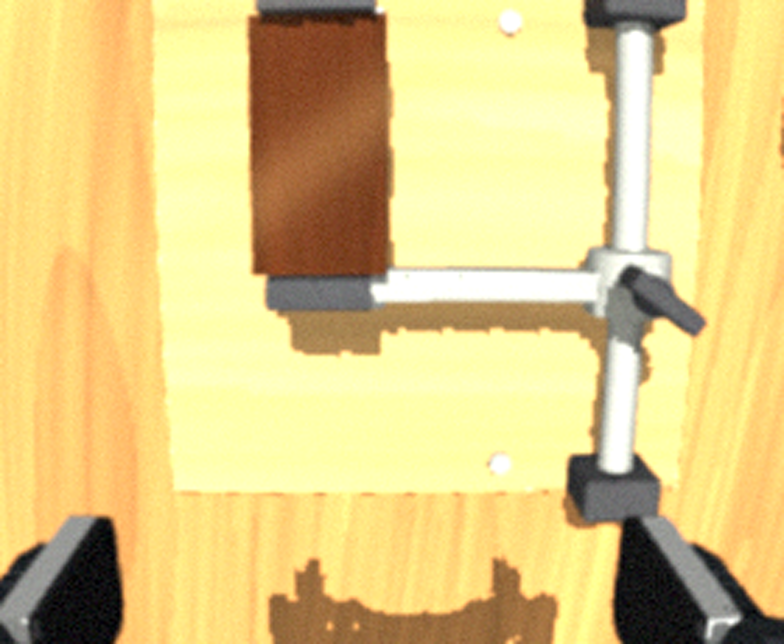

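```bash
python3 - <<'E'
from h import *
s=np.load('w9.npy',allow_pickle=True).item(); a=J[2]; R=np.array([[np.cos(a),np.sin(a)],[-np.sin(a),np.cos(a)]])
b=lambda u,v,z:R@(wpx(s,u/2.8+189.7,v/2.8+59.7,z)[:2]-J[:2])
c=[b(u,v,56) for u,v in((250,14),(385,12),(253,272),(387,274))]; print(c,np.mean(c,0))
e=b(700,325,82)-b(632,275,82); print('wing yaw',np.arctan2(e[1],e[0]))
r=bot.job_done(); print(r)
E
```

```text
[array([-24.65,  49.51]), array([25.42, 49.31]), array([-24.89, -48.8 ]), array([ 26.09, -49.95])] [0.49 0.02]
wing yaw -0.5690930064923485
the job is handed in; nothing more can be done
None
```

I stacked all four boards in the jig and clamped them, then handed the job in at about 51 s. No verdict came back.

**What I did**
- I turned the wing screw about 1.5 rad to loosen it and slid the stop back about 125 mm.
- I piled the two reddish and two dark brown boards on the bed and left the two red look-alikes where they were.
- After I placed the fourth board, a picture showed the third shifted about 6 mm sideways. I squeezed the pile with the gripper and it came back flush.
- I slid the stop up until it met the pile (about 80.0 mm of slide, 8 N of push) and turned the screw to its end stop.

**Last checks**
- **Top board:** its centre measured 0.5 mm across and 0.0 mm along the bed from where it should be, and it sits square.
- **Stop and screw:** the slide reading was 80.0 mm after tightening. The wing stood at -0.57 rad to the bed in the last picture, which puts the screw at about 0.03 rad, or tight.
- **Boards left over:** the top camera found no loose boards on the bench.

No final check failed. The three lower boards are hidden under the top one, so I judged their positions only from the pile's straight sides after the squeeze. I did not re-measure the glue bottle, mallet or bowl at the end. The arm never came near them, and contact forces stayed below 17 N throughout.

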